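# Load the gauging dial and bring the bush under the gauge

### The arm

A 6-joint arm with a two-finger parallel gripper is mounted at the origin on a cart in front of the work surface, level with it; the furniture and walls round the work are solid. World frame = base frame: x ahead of the robot, y to its left, z up, the work surface at z = 0. Lengths are in m, angles in rad, forces in N, time in s.
With the tool pointing down it reaches from about 0.35 to 0.975 m from the base axis. Payload 4.9 kg.
Tool frame: the origin (TCP) lies at the very end of the fingers, on their centre line; the grasp point (between the pads) lies 19 mm behind it (env.grip_point_offset is the distance from the TCP to the grasp point, in m); z points along the fingers, y is the line along which they close (so a half turn about z gives the same grasp; the last joint's range is limited). The gripper opens to 85 mm and grips with 20 to 120 N. Pads are 22 mm wide; open, the fingers measure 114 mm over their backs; the gripper's body (76 mm by 85 mm) begins 54 mm behind the grasp point. The pads swing forward as they close: fully open they stand 13 mm farther back than shut.
Start: joints at [-1.299, 0.053, 1.613, -0, 1.476, -0.119], TCP at [0.238, -0.578, 0.231] pointing down, gripper open.
Joint ranges: [-3.01, 3.01], [-1.01, 2.22], [0.06, 2.58], [-1.02, 4.17], [0.09, 2.62], [-3.14, 3.14]. Speed limits (rad/s): [2.57, 2.57, 3.14, 3.14, 3.14, 3.14].

### API

Orientations are given as [roll, pitch, yaw] about the fixed x, y, z axes, in that order (R = Rz(yaw) Ry(pitch) Rx(roll)).
In Python, from plant import env gives the robot as it stands.
- The arm moves only by the tool play_rows, never from a script. Its argument "commands" is a list of rows, each an object with "dp": the shift along the tool's x, y, z in m, a list of three; "yaw": the turn about the tool's z in units of 6 degrees (1.0 is 6 degrees). In form: [{"dp": [tx, ty, tz], "yaw": yaw}, ...]. A call has 1 to 8 rows; each row is the pose to reach, as a shift and turn from the pose commanded when the call began, along the tool's axes at that moment; what a row does not reach only later rows make up. A row lasts 1/10 s, in which the tool goes at most 50 mm and 8.59 degrees, less where a joint would pass 70% of its speed; a pose out of reach is approached as far as the arm can. A call with a gripper value outside its range is refused whole. "gripper" is the finger opening in m, from 0 to 0.0854, set as the call begins (left out, the last holds). The fingers move at their own pace and stop on an object; "grip_force" is the grip in N (left out, the last holds). Time passes only in rows, so rows that repeat a pose let the fingers close. It gives the time, the measured TCP pose, the force, the opening and the grip force at its end, in the units of the state.
- env.sense(): the state, without advancing time (a new reading comes with each control period).
- env.capture(name): name is "scene" or "top"; returns the picture (480x640x3 uint8, red, green, blue); there is no depth.
- env.camera_params(name): a dict with "fx", "fy", "cx", "cy" (pixels), "R" (3x3) and "t" (3): a world point X has camera coordinates R X + t. Camera axes: x right, y down, z forward; pixel columns grow to the right and rows downward; lengths in m; the calibration is good to about 2 mm. A picture is of the moment at which its call begins. camera_params takes no time and is no camera call.
- env.hand_in(): hands the job in; it is judged then, once.
The state is a dict: "t": time; "joints": joint angles; "joint_velocities": joint speeds; "tau": joint torques, N m; "tool_pos": TCP position; "tool_rot": TCP orientation; "contact_force": force on the tool from outside, world axes, zero at the start; "wrist_torque": the same for the moment, N m; "width": opening from 0.0 (shut) to 1.0 (fully open); "grip_force": force on a finger pad.
Only numpy, scipy, OpenCV 4.12 (cv2) and the standard library are available. Lean on these libraries where they do the work, as an engineer would, in place of code of your own. Each camera call takes 0.05 s, during which the arm holds its last target. There are 200 camera calls.

### The job

Set the loose steel bush from the bench fully down in the empty nest at the loading station of the gauging dial (the nest nearest you, next before the gauge) without dropping it, and let go of it. Then turn the dial one click clockwise, seen from above, so that this bush stands under the raised gauge, and push the gauge's stem down until its foot rests on the bush. Leave the two gauged bushes in their nests, and the grease pot and oil bottle as they stand.

Things in the scene. Friction and masses are not known exactly. Their poses are not given: they have to be found in the camera images.
- bush: the loose bush to be gauged: dark steel hollow cylinder, 50 mm diameter, 90 mm tall, bore about 20 mm, 0.62 kg, standing upright on the bench. Origin at the centre of its underside, z along its axis. A shallow waist runs round the middle
- fixture: the gauging fixture, fixed to the bench: grey base 250x430x14 mm under the dial. Origin on the dial's axis at bench height; z up; -x points to the loading station, +y to the gauge column (25 mm diameter, 250 mm tall, at fixture x +16, y +185 mm), whose arm reaches in to the stem 204 to 238 mm above the bench. Detent housing, 50 mm high, at the -y side
- load_station (a point): fixed point of the loading station: where the floor centre of the nest to be loaded lies at the start, 95 mm from the dial's axis, 47 mm above the bench
- nest_load (a point): floor centre of the empty nest that is to be loaded (moves with the dial). Each of the five nests, 72 degrees apart on a 95 mm radius, is a black round cup: bore 53 mm, floor 47 mm above the bench, rim 70 mm above the bench (23 mm deep), the top 5 mm of the bore flared to about 59 mm, outside 74 mm
- dial (a joint): dial angle in rad, 0 at the start, growing clockwise seen from above; one click = 72 degrees = 1.257. A spring roller on the dial's five-lobed edge drops into a notch at each click and holds it there: leaving takes about 5 N at a knob, the resistance fades towards half way (0.63), and from about 0.75 on the spring carries the dial into the next notch and centres it
- dial_centre (a point): the dial's axis at the top face of the steel plate, 44 mm above the bench. The dial's steel plate is 282 to 296 mm across
- turn_knob (a point): top centre of one of five upright black knobs for turning the dial (21 mm diameter, grip from 62 to 114 mm above the bench, 130 mm from the dial's axis, midway between nests). At the start it stands 36 degrees counter-clockwise of the loading station, on the robot's right; a click carries it past the dial's front to 36 degrees clockwise of it
- stem (a joint): how far the gauge's stem is down, in m: 0 is up, at most 0.036; starts between 0 and 0.010; 0.032 is the foot resting on a fully seated bush. The stem slides straight down, needs about 3 N to move, and stays where it is left
- gauge_cap (a point): centre of the top of the stem's black round push cap (32 mm diameter), 290 mm above the bench when the stem is up; moves with the stem. Push it straight down from above
- gauge_foot (a point): centre of the flat underside of the stem's steel foot (36 mm diameter), 169 mm above the bench when the stem is up; it lies over the nest one click clockwise of the loading station, 95 mm from the dial's axis. A seated bush's top is 137 mm above the bench
- nest_1 (a point): floor centre of the nest that stands under the gauge at the start and holds the gauged bush done_a; moves with the dial
- nest_2 (a point): floor centre of the nest one click further clockwise, which holds the gauged bush done_b; moves with the dial
- done_a: a gauged bush, like the loose one, seated in nest_1. Origin at the centre of its underside
- done_b: a gauged bush, like the loose one, seated in nest_2. Origin at the centre of its underside
- grease_pot: white round pot with a cap, 53 mm diameter, 50 mm tall, standing on the bench; a bystander. Origin at the centre of its underside
- oiler: small oil bottle with a spout, 29 mm diameter, 90 mm tall, standing on the bench; a bystander. Origin at the centre of its underside
Not all that is in view belongs to the job. Leave any orange or yellow look-alike of the bush alone.

How it is judged:
On the way, in this order (a step that is already met when the one before it is completed fails the run):
1. the bush is seated upright in the empty nest at the loading station and let go, with the dial still in its first notch (distance between bush and nest_load below 0.0045 m and angle between bush's own z axis and vertical below 0.08 rad and contact force between the fingers and bush below 0.1 N and value of joint dial between -0.15 and 0.15 rad), for 0.2 s.
2. the dial has clicked into the next notch with the bush in its nest, the gauge still raised (value of joint dial between 1.217 and 1.297 rad and distance between bush and nest_load below 0.0045 m and value of joint stem below 0.027 m), for 0.2 s.
At the end, for the whole second after the job is handed in: The bush sits upright, at rest, in its nest and the two gauged ones in theirs (underside within 4.5 mm of the nest floor's centre); the dial rests in the next notch (within 0.04 rad of 1.257); the gauge's foot rests on the bush (stem down 29.5 to 34.5 mm) (value of joint stem between 0.0295 and 0.0345 m and value of joint dial between 1.217 and 1.297 rad and distance between bush and nest_load below 0.0045 m and angle between bush's own z axis and vertical below 0.08 rad and distance between done_a and nest_1 below 0.0045 m and distance between done_b and nest_2 below 0.0045 m and linear speed of bush below 0.02 m/s); the robot touches nothing.
It fails at once if the dial is turned more than 0.4 rad past the one click (value of joint dial above 1.657 rad).
It fails at once if the dial is turned backwards by half a click or more (value of joint dial below -0.63 rad).
It fails at once if the bush is dropped or knocked over (moves faster than 0.5 m/s while no finger touches it) (linear speed of bush above 0.5 m/s and contact force between the fingers and bush below 0.05 N).
It fails at once if a gauged bush is lifted or pushed out of its nest (underside more than 12 mm from the nest floor's centre) (distance between done_a and nest_1 above 0.012 m or distance between done_b and nest_2 above 0.012 m).
It fails at once if the grease pot or the oil bottle is moved by more than 40 mm (distance of any of grease_pot, oiler from where it was at the start of the episode above 0.04 m).
It also fails if it takes over 66 s, if anything falls off the work surface, if the arm or the gripper's body presses on something with over 40 N, if the wrist force passes 120 N, or if a joint passes its speed limit or range.

## Working session

There is one attempt and no reset: what is moved stays moved. The work goes in short steps, Python scripts to look and compute and a tool call to move; the robot and the scene stay as the last step left them, time stands still between calls to the robot, and variables do not carry over. Pictures are saved under pics/ and viewed, at most 10 in all, crops included, and the job is handed in when it is done.

Besides the shell and the picture viewer there is one more tool, called as a command line: name --argument value ..., lists and objects as JSON in quotes. play_rows: Moves the arm, as the interface text tells. Its arguments: {"type":"object","properties":{"commands":{"type":"array","items":{"type":"object","properties":{"dp":{"type":"array","items":{"type":"number"}},"yaw":{"type":"number"}}}},"gripper":{"type":"number"},"grip_force":{"type":"number"}},"required":["commands"]}

```bash
mkdir -p pics; python3 - <<'E'
from plant import env
import cv2,numpy as np
for n in("scene","top"):
    cv2.imwrite(f"pics/{n}0.png",env.capture(n)[:,:,::-1]); p=env.camera_params(n)
    print(n,p["fx"],p["cx"],p["cy"],np.round(-p["R"].T@p["t"],3),np.round(p["R"],3).tolist())
s=env.sense();print(s["t"],s["tool_pos"],s["tool_rot"],s["width"],env.grip_point_offset)
E
```

```text
scene 623.8613654465715 324.4130584328542 228.20495719902715 [-0.396 -0.911  1.003] [[0.644, -0.765, 0.011], [-0.412, -0.359, -0.837], [0.645, 0.535, -0.546]]
top 454.6181070529052 318.60455902933535 238.25424323538851 [ 0.455 -0.116  1.129] [[0.021, -0.999, -0.025], [-0.994, -0.018, -0.106], [0.106, 0.027, -0.994]]
0.1 [ 0.23790985 -0.57733591  0.2301929 ] [-3.13976115e+00 -2.23388880e-04  3.90781947e-01] 0.9986233969941254 0.0187
```

View pics/scene0.png

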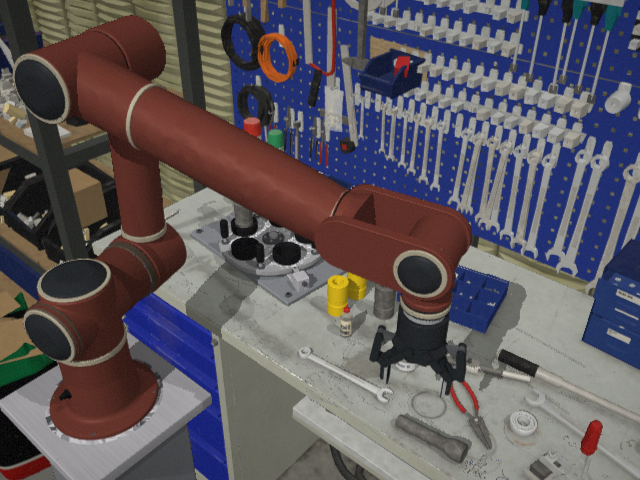

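View pics/top0.png

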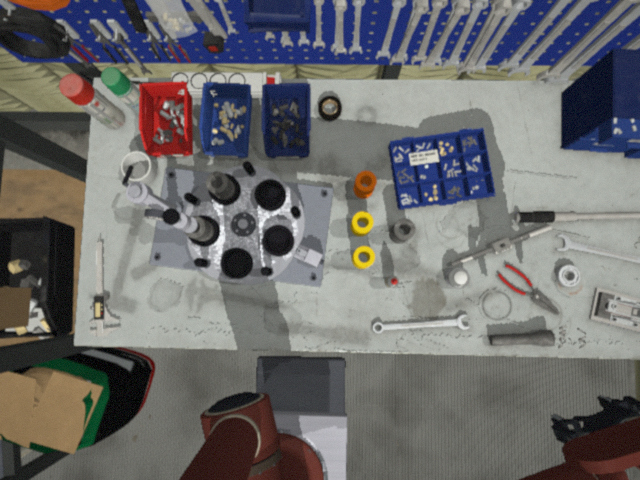

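The top view is unobstructed. The dial centre is near (243,224), the loading nest near (237,263), the gauge cap near (172,215) and the loose bush near (402,232). I'll enlarge these areas.

```bash
python3 - <<'E'
import cv2
i=cv2.imread("pics/top0.png")
cv2.imwrite("pics/c1.png",cv2.resize(i[150:300,130:330],None,fx=4,fy=4,interpolation=cv2.INTER_CUBIC))
cv2.imwrite("pics/c2.png",cv2.resize(i[160:300,340:480],None,fx=4,fy=4,interpolation=cv2.INTER_CUBIC))
E
```

```text
(no output)
```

View pics/c1.png

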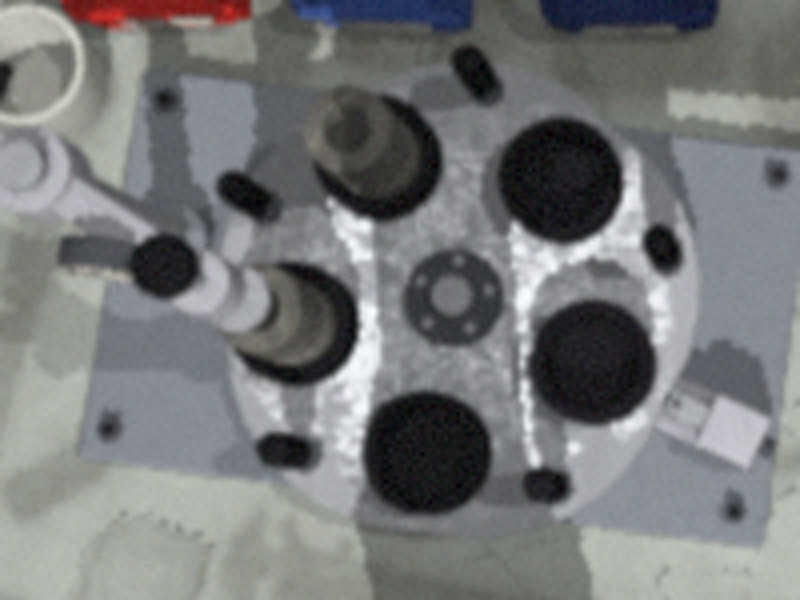

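View pics/c2.png

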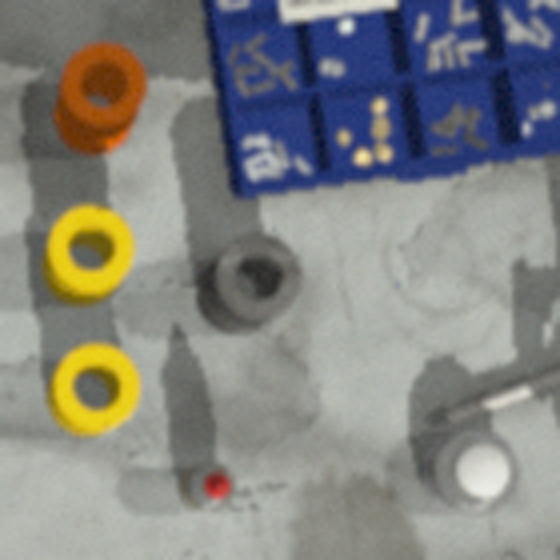

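Crop c1 shows three unobstructed empty cups at about (560,180), (592,362) and (427,452). Crop c2 shows the bush's top ring at about (258,281), with the oiler's red tip at (217,487) and the pot at (480,470). Next I'll fit the positions.

```bash
cat > h.py <<'E'
import numpy as np,cv2
from scipy.optimize import least_squares
from plant import env
P={n:env.camera_params(n) for n in("scene","top")}
def proj(X,n="top"):
    p=P[n];c=np.atleast_2d(X)@np.array(p["R"]).T+p["t"]
    return np.c_[p["fx"]*c[:,0]/c[:,2]+p["cx"],p["fy"]*c[:,1]/c[:,2]+p["cy"]]
def ray(u,v,z,n="top"):
    p=P[n];R=np.array(p["R"]);o=-R.T@p["t"];d=R.T@np.array([(u-p["cx"])/p["fx"],(v-p["cy"])/p["fy"],1]);return o+d*(z-o[2])/d[2]
A=np.linspace(0,2*np.pi,60,endpoint=False)
def ring(c,r,z): return np.c_[c[0]+r*np.cos(A),c[1]+r*np.sin(A),0*A+z]
def hullc(c,r,z0,z1):
    h=cv2.convexHull(proj(np.r_[ring(c,r,z0),ring(c,r,z1)]).astype(np.float32));m=cv2.moments(h);return np.array([m["m10"],m["m01"]])/m["m00"]
def full(c): return (np.array(c)+.5)/4-.5
E
python3 - <<'E'
from h import *
i=cv2.imread("pics/top0.png");g=i.max(2)
n,l,st,ce=cv2.connectedComponentsWithStats((cv2.GaussianBlur(g,(3,3),0)<50).astype(np.uint8))
pk=[]
for c in [(427,452),(592,362),(560,180)]:
    f=full(c)+[130,150];k=l[int(f[1]),int(f[0])];print(f,ce[k],st[k]);pk.append(ce[k])
pk=np.array(pk)
def cup(q,k): a=q[2]-k*2*np.pi/5*-1; return q[:2]+.095*np.array([np.cos(a),np.sin(a)])
# k ccw from load
F=lambda q:np.concatenate([hullc(cup(q,k),.037,.046,.070)-pk[k] for k in range(3)])
c0=ray(243,224,.05)
r=least_squares(F,[c0[0],c0[1],np.pi-.1],x_scale=[.01,.01,.1],diff_step=1e-4)
q=r.x;print("dial",q,"resid",r.fun.round(2));print("load",cup(q,0))
np.save("q.npy",q)
k=q[2]+np.deg2rad(36);print("knob",q[:2]+.13*np.array([np.cos(k),np.sin(k)]),"seen",ray(*(full((547,485))+[130,150]),.11))
a=q[2]-np.deg2rad(72);ft=q[:2]+.095*np.array([np.cos(a),np.sin(a)])
print("foot",ft,"cap seen z.290/.280",ray(*(full((165,266))+[130,150]),.29),ray(*(full((165,266))+[130,150]),.28),"projcap",proj([*ft,.285]))
# bush: maximise radial gradient on top ring outer/inner edges
G=cv2.GaussianBlur(g,(3,3),0).astype(np.float32)
gx,gy=cv2.Sobel(G,cv2.CV_32F,1,0),cv2.Sobel(G,cv2.CV_32F,0,1)
b0=ray(*(full((258,281))+[340,160]),.09);print("bush by eye",b0)
best=[]
for dx in np.arange(-6,6.5,.5):
  for dy in np.arange(-6,6.5,.5):
    c=b0[:2]+np.array([dx,dy])*1e-3
    m=proj(ring(c,.0255,.09)).astype(np.float32);d=m-proj([*c,.09]);d/=np.linalg.norm(d,axis=1)[:,None]
    s=lambda I,m:cv2.remap(I,m[:,:1].astype(np.float32),m[:,1:].astype(np.float32),1)[:,0]
    v=np.abs(s(gx,m)*d[:,0]+s(gy,m)*d[:,1]).mean()
    m2=proj(ring(c,.010,.09)).astype(np.float32)
    v2=(s(gx,m2)*d[:,0]+s(gy,m2)*d[:,1]).mean()
    best.append((v+v2,*c))
best=np.array(sorted(best)[::-1][:8]);print("bush edge fit",best.round(4).tolist())
for nm,c,o in[("oiler",(217,487),.09),("pot",(483,470),.05),("yel1",(97,248),.09),("yel2",(97,386),.09)]:
    print(nm,ray(*(full(c)+[340,160]),o).round(3))
print("tray corner",ray(*(full((240,192))+[340,160]),.03).round(3))
E
```

```text
[236.375 262.625] [236.39330544 262.9846583 ] [222 249  30  29 717]
[277.625 240.125] [277.61434978 240.16591928] [263 226  30  29 669]
[269.625 194.625] [269.56122449 194.37172012] [255 180  30  30 686]
dial [0.60170497 0.09703512 3.0383751 ] resid [-0.1  -0.07  0.17 -0.13 -0.07  0.2 ]
load [0.50721058 0.10682339]
knob [0.48921944 0.03186607] seen [0.48816942 0.02796377 0.11      ]
foot [0.58181379 0.18992937] cap seen z.290/.280 [0.58152527 0.18616173 0.29      ] [0.58302932 0.18976286 0.28      ] projcap [[169.83186646 216.34986361]]
bush by eye [ 0.58888064 -0.28277625  0.09      ]
bush edge fit [[194.5026, 0.5914, -0.2848], [194.2949, 0.5919, -0.2848], [194.2915, 0.5914, -0.2853], [193.5752, 0.5919, -0.2853], [193.3993, 0.5914, -0.2843], [193.3491, 0.5909, -0.2848], [193.3199, 0.5919, -0.2843], [193.2518, 0.5909, -0.2853]]
oiler [ 0.471 -0.26   0.09 ]
pot [ 0.485 -0.421  0.05 ]
yel1 [ 0.606 -0.191  0.09 ]
yel2 [ 0.527 -0.191  0.09 ]
tray corner [ 0.651 -0.281  0.03 ]
```

```bash
cat > rel.py <<'E'
import sys,numpy as np
from scipy.spatial.transform import Rotation as R
from plant import env
def rel(x,y,z,psi=None):
    s=env.sense();Rm=R.from_euler("xyz",s["tool_rot"]).as_matrix()
    print("t",round(s["t"],2),"pos",np.round(s["tool_pos"],4),"rot",np.round(s["tool_rot"],4),"w",round(s["width"]*85.4,1),"F",np.round(s["contact_force"],1),"grip",round(float(s["grip_force"]),1),"j",np.round(s["joints"],2))
    print("dp",np.round(Rm.T@(np.array([x,y,z])-s["tool_pos"]),4), "" if psi is None else f"yaw {-np.rad2deg((psi-s['tool_rot'][2]+np.pi)%(2*np.pi)-np.pi)/6:.3f}")
if __name__=="__main__": rel(*map(float,sys.argv[1:]))
E
python3 rel.py .5905 -.2842 .15
```

```text
t 0.1 pos [ 0.2379 -0.5773  0.2302] rot [-3.1398e+00 -2.0000e-04  3.9080e-01] w 85.3 F [ 0.1 -0.2 -0.2] grip 0.0 j [-1.3   0.05  1.61  0.    1.48 -0.12]
dp [ 0.4376 -0.1366  0.0805]
```

play_rows --commands '[{"dp": [0.044, -0.014, 0.008], "yaw": 0}, {"dp": [0.088, -0.027, 0.016], "yaw": 0}, {"dp": [0.131, -0.041, 0.024], "yaw": 0}, {"dp": [0.175, -0.055, 0.032], "yaw": 0}, {"dp": [0.219, -0.068, 0.04], "yaw": 0}, {"dp": [0.263, -0.082, 0.048], "yaw": 0}, {"dp": [0.306, -0.096, 0.056], "yaw": 0}, {"dp": [0.35, -0.11, 0.064], "yaw": 0}]' --gripper 0.078

```text
t: 0.9
tool_pos: [0.5207, -0.3412, 0.1665]
tool_rot: [-3.141, 0.0, 0.391]
contact_force: [0.8, -1.1, 0.3]
width: 0.914
grip_force: 0.0
```

```bash
python3 rel.py .5905 -.2842 .12 .3908
```

```text
t 0.9 pos [ 0.5207 -0.3412  0.1665] rot [-3.1411e+00  4.0000e-04  3.9080e-01] w 78.1 F [ 0.8 -1.1  0.3] grip 0.0 j [-0.7   0.09  1.68 -0.    1.37  0.48]
dp [ 0.0863 -0.0261  0.0465] yaw -0.000
```

play_rows --commands '[{"dp": [0.04, -0.013, 0.01], "yaw": 0}, {"dp": [0.075, -0.023, 0.02], "yaw": 0}, {"dp": [0.086, -0.026, 0.03], "yaw": 0}, {"dp": [0.086, -0.026, 0.046], "yaw": 0}, {"dp": [0.086, -0.026, 0.046], "yaw": 0}]'

```text
t: 1.4
tool_pos: [0.5869, -0.2855, 0.1174]
tool_rot: [-3.137, 0.004, 0.39]
contact_force: [-0.3, 0.8, -0.7]
width: 0.911
grip_force: 0.0
```

```bash
python3 rel.py .5905 -.2842 .046 .3908; python3 - <<'E'
from h import *
i=env.capture("top")[:,:,::-1];j=env.capture("scene")[:,:,::-1]
a=cv2.resize(i[160:290,340:470],(520,520),interpolation=2)
k=cv2.resize(j[210:340,310:380+60],(280*2-280,520) if 0 else (280,280));k=cv2.copyMakeBorder(k,0,240,0,0,0)
cv2.imwrite("pics/g1.png",np.hstack([a,k]))
E
```

```text
t 1.4 pos [ 0.5869 -0.2855  0.1174] rot [-3.1367  0.0042  0.3905] w 77.8 F [-0.3  0.8 -0.7] grip 0.0 j [-0.57  0.21  1.64 -0.    1.3   0.61]
dp [0.0041 0.0005 0.0713] yaw -0.003
```

View pics/g1.png

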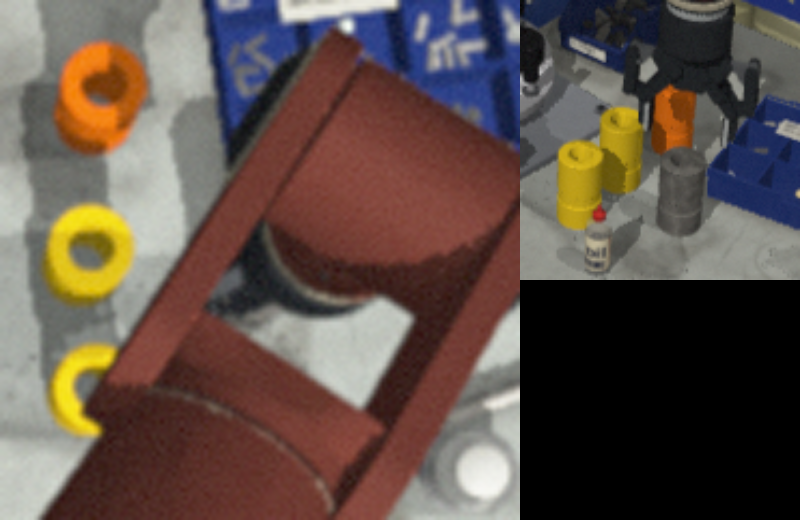

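The scene crop shows the open fingers above the bush. The bush's top centre is at about (682,155) in the montage, which is scene pixel (385,282). I'll cross-check the bush position with the scene camera.

```bash
python3 - <<'E'
from h import *
j=env.capture("scene")
print("ray",ray(385.2,282,.09,"scene"))
g=cv2.GaussianBlur(j,(3,3),0).astype(np.float32).max(2)
gx,gy=cv2.Sobel(g,cv2.CV_32F,1,0),cv2.Sobel(g,cv2.CV_32F,0,1)
s=lambda I,m:cv2.remap(I,m[:,:1].astype(np.float32),m[:,1:].astype(np.float32),1)[:,0]
for nm,r,z in[("hull",.025,None)]:
  res=[]
  for dx in np.arange(-10,10.5,1):
    for dy in np.arange(-10,10.5,1):
      c=np.array([.5905,-.2842])+np.array([dx,dy])*1e-3
      h=cv2.convexHull(proj(np.r_[ring(c,r,0.0),ring(c,r,.09)],"scene").astype(np.float32))[:,0]
      d=np.roll(h,-1,0)-h; t=np.linspace(0,1,20)[:,None,None]
      pts=(h+t*d).reshape(-1,2);n=np.c_[d[:,1],-d[:,0]];L=np.linalg.norm(n,axis=1);n=np.tile(n/L[:,None],(20,1));w=np.tile(L,20)
      res.append((np.sum(w*np.abs(s(gx,pts)*n[:,0]+s(gy,pts)*n[:,1]))/w.sum(),*c))
  print(np.round(sorted(res)[::-1][:5],4).tolist())
print(proj([.5905,-.2842,.09],"scene"))
E
python3 rel.py .5905 -.2842 .046 .3908
```

```text
ray [ 0.59749211 -0.27647228  0.09      ]
[[136.9474, 0.5925, -0.2812], [136.9111, 0.5915, -0.2812], [134.9219, 0.5935, -0.2802], [134.6876, 0.5925, -0.2802], [134.229, 0.5915, -0.2822]]
[[386.15531467 284.71603927]]
t 1.55 pos [ 0.5884 -0.2872  0.1213] rot [-3.1415e+00  4.0000e-04  3.8890e-01] w 78.1 F [ 0.5 -0.1  0. ] grip 0.0 j [-0.57  0.21  1.63 -0.    1.3   0.61]
dp [ 0.0031 -0.002   0.0753] yaw -0.018
```

play_rows --commands '[{"dp": [0.004, -0.003, 0.01], "yaw": 0}, {"dp": [0.004, -0.003, 0.03], "yaw": 0}, {"dp": [0.004, -0.003, 0.05], "yaw": 0}, {"dp": [0.004, -0.003, 0.068], "yaw": 0}, {"dp": [0.004, -0.003, 0.076], "yaw": 0}, {"dp": [0.004, -0.003, 0.076], "yaw": 0}]'

```text
t: 2.15
tool_pos: [0.5909, -0.2813, 0.0435]
tool_rot: [-3.139, 0.002, 0.39]
contact_force: [-1.0, 0.9, -0.0]
width: 0.915
grip_force: 0.0
```

play_rows --commands '[{"dp": [0, 0, 0], "yaw": 0}, {"dp": [0, 0, 0], "yaw": 0}, {"dp": [0, 0, 0], "yaw": 0}, {"dp": [0, 0, 0], "yaw": 0}, {"dp": [0, 0, 0], "yaw": 0}, {"dp": [0, 0, 0], "yaw": 0}, {"dp": [0, 0, 0], "yaw": 0}, {"dp": [0, 0, 0], "yaw": 0}]' --gripper 0.03 --grip_force 60

```text
t: 2.95
tool_pos: [0.5929, -0.2822, 0.047]
tool_rot: [3.14, -0.002, 0.391]
contact_force: [-0.9, 1.7, 5.7]
width: 0.571
grip_force: 63.2
```

```bash
python3 rel.py .5915 -.283 .045 .3908
```

```text
t 2.95 pos [ 0.5929 -0.2822  0.047 ] rot [ 3.1397e+00 -1.6000e-03  3.9090e-01] w 48.7 F [-0.9  1.7  5.7] grip 63.2 j [-0.56  0.29  1.67  0.    1.18  0.62]
dp [-0.0016  0.0002  0.002 ] yaw 0.001
```

play_rows --commands '[{"dp": [0, 0, -0.01], "yaw": 0}, {"dp": [0, 0, -0.03], "yaw": 0}, {"dp": [0, 0, -0.06], "yaw": 0}, {"dp": [0, 0, -0.09], "yaw": 0}, {"dp": [0, 0, -0.12], "yaw": 0}, {"dp": [0, 0, -0.145], "yaw": 0}, {"dp": [0, 0, -0.155], "yaw": 0}, {"dp": [0, 0, -0.155], "yaw": 0}]'

```text
t: 3.75
tool_pos: [0.5922, -0.2819, 0.2011]
tool_rot: [3.14, -0.001, 0.391]
contact_force: [0.4, -1.4, -5.2]
width: 0.573
grip_force: 63.3
```

```bash
python3 rel.py .5072 .1068 .2 1.467
```

```text
t 3.75 pos [ 0.5922 -0.2819  0.2011] rot [ 3.1402e+00 -9.0000e-04  3.9080e-01] w 48.9 F [ 0.4 -1.4 -5.2] grip 63.3 j [-0.56  0.14  1.57 -0.    1.43  0.62]
dp [ 0.0695 -0.3918  0.0007] yaw -10.277
```

play_rows --commands '[{"dp": [0.003, -0.015, 0], "yaw": -0.5}, {"dp": [0.009, -0.05, 0], "yaw": -1.5}, {"dp": [0.016, -0.09, 0], "yaw": -2.6}, {"dp": [0.023, -0.13, 0], "yaw": -3.7}, {"dp": [0.03, -0.17, 0], "yaw": -4.8}, {"dp": [0.037, -0.21, 0], "yaw": -5.9}, {"dp": [0.044, -0.25, 0], "yaw": -7.0}, {"dp": [0.051, -0.285, 0], "yaw": -8.1}]'

```text
t: 4.55
tool_pos: [0.5281, 0.0032, 0.197]
tool_rot: [-3.136, 0.001, 1.244]
contact_force: [0.0, -0.6, -6.4]
width: 0.573
grip_force: 64.0
```

```bash
python3 rel.py .5072 .1068 .2 1.467
```

```text
t 4.55 pos [0.5281 0.0032 0.197 ] rot [-3.1364e+00  7.0000e-04  1.2440e+00] w 48.9 F [ 0.  -0.6 -6.4] grip 64.0 j [-0.14 -0.15  1.87  0.    1.43  0.19]
dp [ 0.0914 -0.0531 -0.0028] yaw -2.129
```

play_rows --commands '[{"dp": [0.03, -0.018, 0], "yaw": -0.8}, {"dp": [0.055, -0.032, 0], "yaw": -1.5}, {"dp": [0.075, -0.044, 0], "yaw": -2.0}, {"dp": [0.087, -0.05, 0], "yaw": -2.13}, {"dp": [0.091, -0.053, 0], "yaw": -2.13}, {"dp": [0.091, -0.053, 0], "yaw": -2.13}, {"dp": [0.091, -0.053, 0], "yaw": -2.13}]'

```text
t: 5.25
tool_pos: [0.5101, 0.1036, 0.1998]
tool_rot: [-3.141, 0.001, 1.461]
contact_force: [-0.5, -0.5, -5.4]
width: 0.574
grip_force: 63.9
```

```bash
python3 rel.py .5072 .1068 .2 1.467;  python3 - <<'E'
from h import *
i=env.capture("top")[:,:,::-1];j=env.capture("scene")[:,:,::-1]
np.save("pics/s.npy",j)
a=cv2.resize(i[170:300,170:300],(400,400),interpolation=2)
k=cv2.resize(j[150:310,190:350],(400,400),interpolation=2)
cv2.imwrite("pics/g2.png",np.hstack([a,k]))
E
```

```text
t 5.25 pos [0.5101 0.1036 0.1998] rot [-3.1410e+00  8.0000e-04  1.4608e+00] w 49.0 F [-0.5 -0.5 -5.4] grip 63.9 j [ 0.06 -0.18  1.89 -0.    1.43  0.17]
dp [ 0.0028 -0.0033 -0.0002] yaw -0.059
```

View pics/g2.png

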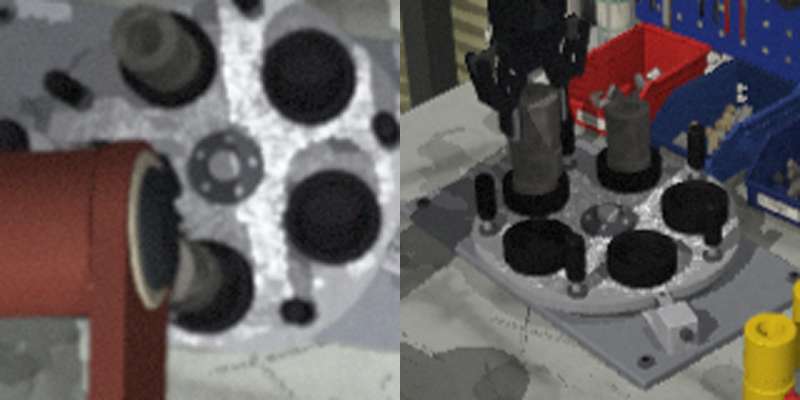

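The scene crop shows the held bush at about (537,130) in the montage, hanging above the dial, with the empty loading cup at about (537,245). I'll lower it to just above the rim and compare it with the cup there.

```bash
cat >> rel.py <<'E'
def avg(n=6):
    L=[]
    for _ in range(n): env.capture("top");L.append(np.array(env.sense()["tool_pos"]))
    return np.mean(L,0),np.std(L,0)
E
python3 - <<'E'
from rel import *
m,s=avg();print(m,s);rel(.5072,.1068,.2,1.467)
R_=R.from_euler("xyz",[np.pi,0,1.467]).as_matrix();print("dp avg",R_.T@(np.array([.5072,.1068,.13])-m))
E
```

```text
[0.51025717 0.10393188 0.20036044] [5.79858501e-05 1.98606919e-04 3.43736095e-05]
t 5.65 pos [0.5102 0.1042 0.2004] rot [3.1415 0.     1.4615] w 48.8 F [-0.   0.9 -6.1] grip 63.9 j [ 0.06 -0.18  1.89 -0.    1.43  0.17]
dp [ 0.0022 -0.0032  0.0004] yaw -0.052
dp avg [ 0.00253593 -0.00333788  0.07036044]
```

play_rows --commands '[{"dp": [0.0025, -0.0033, 0.01], "yaw": -0.05}, {"dp": [0.0025, -0.0033, 0.03], "yaw": -0.05}, {"dp": [0.0025, -0.0033, 0.055], "yaw": -0.05}, {"dp": [0.0025, -0.0033, 0.07], "yaw": -0.05}, {"dp": [0.0025, -0.0033, 0.076], "yaw": -0.05}, {"dp": [0.0025, -0.0033, 0.076], "yaw": -0.05}, {"dp": [0.0025, -0.0033, 0.076], "yaw": -0.05}]'

```text
t: 6.35
tool_pos: [0.5078, 0.1075, 0.1253]
tool_rot: [3.14, -0.0, 1.467]
contact_force: [0.7, 0.0, -4.3]
width: 0.575
grip_force: 63.9
```

```bash
python3 - <<'E'
from rel import *
from h import *
m,s=avg(3);print(m);rel(.5072,.1068,.122,1.467)
j=env.capture("scene")[:,:,::-1].copy();b=m[2]-.0465;print("bottom",b)
u0,v0=proj([.5072,.1068,.09],"scene")[0].astype(int)-[60,60]
k=cv2.resize(j[v0:v0+110,u0:u0+110],(550,550),interpolation=2)
cv2.imwrite("pics/g3.png",k);print(u0,v0)
for nm,c,r,z in[("rim",(.5072,.1068),.037,.07),("bore",(.5072,.1068),.0295,.07),("bushbot",m[:2],.025,b),("bushtop",m[:2],.025,b+.09)]:
    q=(proj(ring(c,r,z),"scene")-[u0,v0])*5+2;print(nm,"L",q[q[:,0].argmin()].round(),"R",q[q[:,0].argmax()].round(),"T",q[q[:,1].argmin()].round(),"B",q[q[:,1].argmax()].round())
E
```

```text
[0.50811717 0.10744061 0.12582432]
t 6.5 pos [0.5081 0.1074 0.1258] rot [ 3.1390e+00 -5.0000e-04  1.4673e+00] w 48.9 F [-0.1  0.1 -6. ] grip 63.9 j [ 0.06 -0.11  1.96  0.    1.3   0.17]
dp [-0.0007 -0.0008  0.0038] yaw 0.003
bottom 0.07932432372577335
184 178
rim L [237. 342.] R [379. 332.] T [314. 297.] B [303. 378.]
bore L [252. 341.] R [365. 333.] T [313. 305.] B [304. 369.]
bushbot L [260. 324.] R [356. 318.] T [311. 294.] B [304. 348.]
bushtop L [248. 178.] R [347. 171.] T [301. 149.] B [294. 201.]
```

View pics/g3.png

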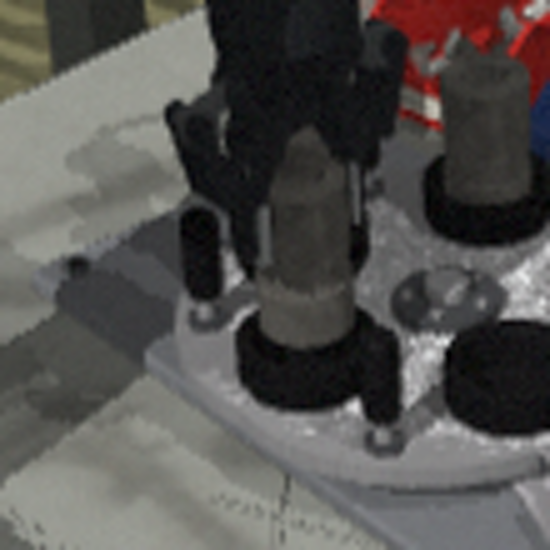

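The bush's lower edge (L 260, R 355, B 347) and the cup's left edge (about 237) match the predicted pixels, so the alignment is good. Descending now.

play_rows --commands '[{"dp": [-0.0007, -0.0008, 0.003], "yaw": 0}, {"dp": [-0.0007, -0.0008, 0.008], "yaw": 0}, {"dp": [-0.0007, -0.0008, 0.013], "yaw": 0}, {"dp": [-0.0007, -0.0008, 0.018], "yaw": 0}, {"dp": [-0.0007, -0.0008, 0.022], "yaw": 0}, {"dp": [-0.0007, -0.0008, 0.022], "yaw": 0}]'

```text
t: 7.15
tool_pos: [0.5066, 0.1072, 0.1016]
tool_rot: [3.14, -0.002, 1.467]
contact_force: [4.2, 1.5, -6.3]
width: 0.571
grip_force: 64.3
```

```bash
python3 rel.py .5072 .1068 .0935 1.467
```

```text
t 7.15 pos [0.5066 0.1072 0.1016] rot [ 3.1403e+00 -1.5000e-03  1.4672e+00] w 48.7 F [ 4.2  1.5 -6.3] grip 64.3 j [ 0.06 -0.09  1.98  0.    1.25  0.17]
dp [-0.0004  0.0006  0.0081] yaw 0.002
```

play_rows --commands '[{"dp": [0, 0.0007, 0.002], "yaw": 0}, {"dp": [0, 0.0007, 0.004], "yaw": 0}, {"dp": [0, 0.0007, 0.006], "yaw": 0}, {"dp": [0, 0.0007, 0.0075], "yaw": 0}, {"dp": [0, 0.0007, 0.0075], "yaw": 0}]'

```text
t: 7.65
tool_pos: [0.5069, 0.1069, 0.0946]
tool_rot: [3.141, -0.001, 1.467]
contact_force: [2.5, 5.3, -6.4]
width: 0.569
grip_force: 64.2
```

```bash
python3 rel.py .5072 .1068 .0935 1.467
```

```text
t 7.65 pos [0.5069 0.1069 0.0946] rot [ 3.1415e+00 -7.0000e-04  1.4673e+00] w 48.6 F [ 2.5  5.3 -6.4] grip 64.2 j [ 0.06 -0.08  1.98  0.    1.24  0.17]
dp [-0.0001  0.0003  0.0011] yaw 0.003
```

play_rows --commands '[{"dp": [0.0005, 0.0002, 0.0008], "yaw": 0}, {"dp": [0.0005, 0.0002, 0.0016], "yaw": 0}, {"dp": [0.0005, 0.0002, 0.0022], "yaw": 0}, {"dp": [0.0005, 0.0002, 0.0022], "yaw": 0}]'

```text
t: 8.05
tool_pos: [0.5071, 0.1071, 0.094]
tool_rot: [-3.141, 0.0, 1.467]
contact_force: [-4.0, 2.8, 6.0]
width: 0.574
grip_force: 65.1
```

```bash
python3 rel.py .5072 .1068 .0935 1.467
```

```text
t 8.05 pos [0.5071 0.1071 0.094 ] rot [-3.1407e+00  3.0000e-04  1.4674e+00] w 49.0 F [-4.   2.8  6. ] grip 65.1 j [ 0.06 -0.08  1.98 -0.    1.24  0.17]
dp [-0.0003  0.0001  0.0005] yaw 0.003
```

The vertical force has gone from -6 N to +6 N, so the bush is resting on the nest floor. Releasing.

play_rows --commands '[{"dp": [0, 0, 0], "yaw": 0}, {"dp": [0, 0, 0], "yaw": 0}, {"dp": [0, 0, 0], "yaw": 0}, {"dp": [0, 0, 0], "yaw": 0}, {"dp": [0, 0, 0], "yaw": 0}, {"dp": [0, 0, 0], "yaw": 0}]' --gripper 0.075

```text
t: 8.65
tool_pos: [0.5071, 0.107, 0.0925]
tool_rot: [-3.142, 0.0, 1.467]
contact_force: [0.9, -0.2, 0.7]
width: 0.879
grip_force: 0.0
```

play_rows --commands '[{"dp": [0, 0, -0.005], "yaw": 0}, {"dp": [0, 0, -0.02], "yaw": 0}, {"dp": [0, 0, -0.045], "yaw": 0}, {"dp": [0, 0, -0.075], "yaw": 0}, {"dp": [0, 0, -0.09], "yaw": 0}, {"dp": [0, 0, -0.09], "yaw": 0}]'

```text
t: 9.25
tool_pos: [0.5092, 0.1073, 0.1866]
tool_rot: [3.135, -0.001, 1.467]
contact_force: [0.5, 0.2, 0.2]
width: 0.878
grip_force: 0.0
```

```bash
python3 rel.py .489 .031 .17;python3 - <<'E'
from h import *
q=np.load("q.npy")
for th in[0,.2,.4,.63,.8,1.0,1.15,1.257]:
    k=q[2]+np.deg2rad(36)-th;print(th,(q[:2]+.13*np.array([np.cos(k),np.sin(k)])).round(4))
j=env.capture("scene")[:,:,::-1]
cv2.imwrite("pics/g4.png",cv2.resize(j[178:288,184:294],(550,550),interpolation=2))
# knob check in scene: predicted pixel in crop of knob top / bottom
p=(proj([[.4892,.0319,.114],[.4892,.0319,.062]],"scene")-[184,178])*5+2;print(p.round())
E
```

```text
t 9.25 pos [0.5092 0.1073 0.1866] rot [ 3.1347e+00 -1.2000e-03  1.4674e+00] w 75.0 F [0.5 0.2 0.2] grip 0.0 j [ 0.06 -0.17  1.9  -0.    1.4   0.17]
dp [-0.078  -0.0123  0.0164] 
0 [0.4892 0.0319]
0.2 [0.4785 0.0555]
0.4 [0.4727 0.0808]
0.63 [0.4724 0.1106]
0.8 [0.4766 0.1323]
1.0 [0.4861 0.1565]
1.15 [0.4963 0.1731]
1.257 [0.505  0.1839]
[[382. 336.]
 [386. 420.]]
```

View pics/g4.png

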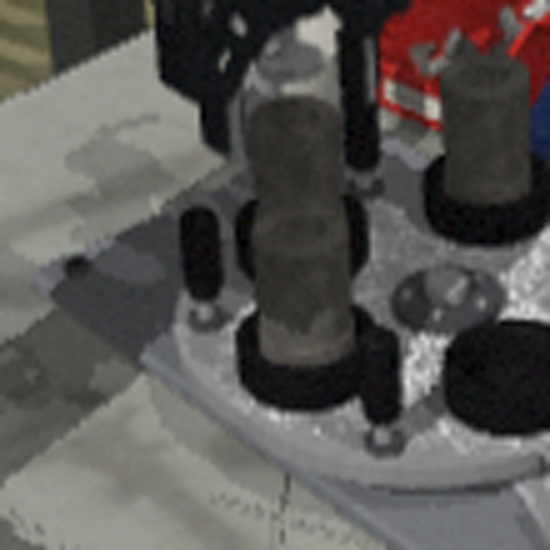

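The bush is seated upright and released. The knob at about (380,330) to (384,425) matches its predicted pixels. Next I'll straddle the knob with the fingers.

play_rows --commands '[{"dp": [-0.01, -0.002, 0], "yaw": 1.0}, {"dp": [-0.025, -0.004, 0], "yaw": 2.3}, {"dp": [-0.04, -0.006, 0], "yaw": 3.7}, {"dp": [-0.055, -0.009, 0], "yaw": 5.1}, {"dp": [-0.07, -0.011, 0], "yaw": 6.5}, {"dp": [-0.078, -0.012, 0], "yaw": 7.9}, {"dp": [-0.078, -0.012, 0], "yaw": 9.3}, {"dp": [-0.078, -0.012, 0], "yaw": 10.7}]' --gripper 0.045

```text
t: 10.1
tool_pos: [0.4859, 0.0305, 0.1803]
tool_rot: [-3.14, 0.003, 0.34]
contact_force: [-0.3, 0.3, 0.0]
width: 0.525
grip_force: 0.0
```

```bash
python3 rel.py .489 .031 .165 -.104
```

```text
t 10.1 pos [0.4859 0.0305 0.1803] rot [-3.14    0.0034  0.34  ] w 44.9 F [-0.3  0.3  0. ] grip 0.0 j [-0.09 -0.25  1.98  0.    1.41  1.14]
dp [0.0032 0.0006 0.0153] yaw 4.240
```

play_rows --commands '[{"dp": [0.003, 0, 0.01], "yaw": 0}, {"dp": [0.003, 0, 0.03], "yaw": 0}, {"dp": [0.003, 0, 0.04], "yaw": 0}, {"dp": [0.003, 0, 0.05], "yaw": 0}, {"dp": [0.003, 0, 0.05], "yaw": 0}]'

```text
t: 10.6
tool_pos: [0.4885, 0.032, 0.1301]
tool_rot: [-3.14, 0.004, 0.348]
contact_force: [1.1, -0.2, -0.8]
width: 0.526
grip_force: 0.0
```

```bash
python3 rel.py .489 .0305 .093 .34;  python3 - <<'E'
from h import *
j=env.capture("scene")[:,:,::-1]; i=env.capture("top")[:,:,::-1]
cv2.imwrite("pics/g5.png",np.hstack([cv2.resize(j[170:290,184:304],(400,400),interpolation=2),cv2.resize(i[170:300,170:300],(400,400),interpolation=2)]))
E
```

```text
t 10.6 pos [0.4885 0.032  0.1301] rot [-3.1398  0.0039  0.3479] w 44.9 F [ 1.1 -0.2 -0.8] grip 0.0 j [-0.09 -0.19  2.02  0.    1.32  1.14]
dp [0.0001 0.0016 0.0371] yaw 0.076
```

View pics/g5.png

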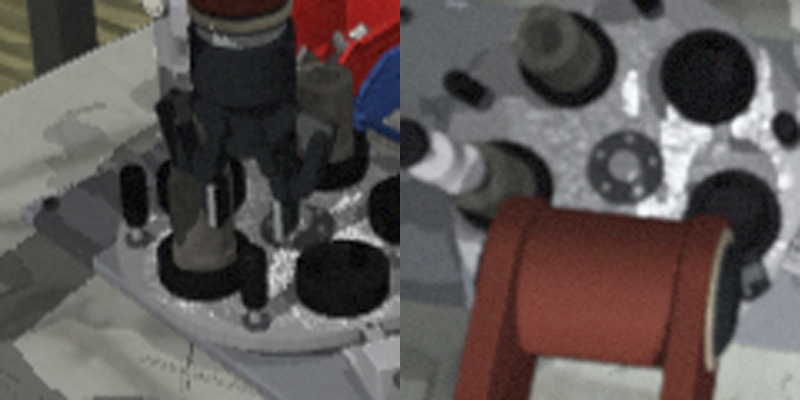

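The fingers' tips are at about (213,220) and (282,235), either side of the knob top at (253,250). Descending and closing loosely.

play_rows --commands '[{"dp": [0, 0.001, 0.01], "yaw": 0}, {"dp": [0, 0.001, 0.022], "yaw": 0}, {"dp": [0, 0.001, 0.034], "yaw": 0}, {"dp": [0, 0.001, 0.037], "yaw": 0}, {"dp": [0, 0.001, 0.037], "yaw": 0}]'

```text
t: 11.2
tool_pos: [0.4895, 0.0309, 0.0943]
tool_rot: [-3.141, 0.002, 0.347]
contact_force: [-1.4, 0.3, 0.9]
width: 0.525
grip_force: 0.0
```

play_rows --commands '[{"dp": [0, 0, 0], "yaw": 0}, {"dp": [0, 0, 0], "yaw": 0}, {"dp": [0, 0, 0], "yaw": 0}, {"dp": [0, 0, 0], "yaw": 0}, {"dp": [0, 0, 0], "yaw": 0}]' --gripper 0.027 --grip_force 20

```text
t: 11.7
tool_pos: [0.4904, 0.0309, 0.0958]
tool_rot: [3.141, -0.0, 0.347]
contact_force: [-0.3, -0.3, 0.1]
width: 0.317
grip_force: 0.0
```

```bash
python3 rel.py .489 .0315 .093 .34;  python3 - <<'E'
import numpy as np
from h import *
from rel import env,R
q=np.load("q.npy");s=env.sense();Rm=R.from_euler("xyz",s["tool_rot"]).as_matrix()
a0=np.arctan2(*(s["tool_pos"][:2]-q[:2])[::-1]);r=np.hypot(*(s["tool_pos"][:2]-q[:2]));print(r,np.rad2deg(a0-q[2])%360)
for d in np.arange(.1,1.35,.1):
    p=q[:2]+.13*np.array([np.cos(a0-d),np.sin(a0-d)])
    print(round(d,2),(Rm.T@np.r_[p-s["tool_pos"][:2],0]).round(4),"yaw",round(np.rad2deg(d)/6,2))
E
```

```text
t 11.7 pos [0.4904 0.0309 0.0958] rot [ 3.1414e+00 -4.0000e-04  3.4680e-01] w 27.1 F [-0.3 -0.3  0.1] grip 0.0 j [-0.09 -0.15  2.04 -0.    1.25  1.14]
dp [-0.0011 -0.0011  0.0028] yaw 0.065
0.12945392250373824 36.655285448146685
0.1 [-0.0023 -0.0128 -0.    ] yaw 0.95
0.2 [-0.0029 -0.0257 -0.    ] yaw 1.91
0.3 [-0.0021 -0.0387 -0.    ] yaw 2.86
0.4 [-0.     -0.0515 -0.    ] yaw 3.82
0.5 [ 0.0033 -0.0641 -0.    ] yaw 4.77
0.6 [ 0.0079 -0.0763 -0.    ] yaw 5.73
0.7 [ 0.0137 -0.0879 -0.    ] yaw 6.68
0.8 [ 0.0206 -0.0989 -0.    ] yaw 7.64
0.9 [ 0.0286 -0.1092 -0.    ] yaw 8.59
1.0 [ 0.0375 -0.1186 -0.    ] yaw 9.55
1.1 [ 0.0474 -0.1271 -0.    ] yaw 10.5
1.2 [ 0.058  -0.1345 -0.    ] yaw 11.46
1.3 [ 0.0694 -0.1409 -0.    ] yaw 12.41
```

play_rows --commands '[{"dp": [-0.0012, -0.0064, 0], "yaw": 0.5}, {"dp": [-0.0023, -0.0128, 0], "yaw": 0.95}, {"dp": [-0.0026, -0.019, 0], "yaw": 1.4}, {"dp": [-0.0029, -0.0257, 0], "yaw": 1.9}, {"dp": [-0.0025, -0.032, 0], "yaw": 2.4}, {"dp": [-0.0021, -0.0387, 0], "yaw": 2.9}, {"dp": [-0.001, -0.045, 0], "yaw": 3.3}, {"dp": [0, -0.0515, 0], "yaw": 3.8}]'

```text
t: 12.5
tool_pos: [0.4746, 0.0747, 0.0959]
tool_rot: [3.13, -0.005, -0.053]
contact_force: [5.9, -18.4, -4.8]
width: 0.317
grip_force: 8.6
```

```bash
cat > arc.py <<'E'
from h import *
from rel import env,R,rel
q=np.load("q.npy");s=env.sense();Rm=R.from_euler("xyz",s["tool_rot"]).as_matrix()
rel(*s["tool_pos"])
th=(q[2]+.6283-np.arctan2(*(s["tool_pos"][:2]-q[:2])[::-1])+np.pi)%(2*np.pi)-np.pi;print("th",th,np.hypot(*(s["tool_pos"][:2]-q[:2])))
for d in np.arange(np.ceil(th*10)/10,1.3,.1):
    k=q[2]+.6283-d;p=q[:2]+.13*np.array([np.cos(k),np.sin(k)])
    print(round(d,2),(Rm.T@np.r_[p-s["tool_pos"][:2],0]).round(4),"yaw",round(np.rad2deg(d-th)/6,2))
E
python3 arc.py
```

```text
t 12.5 pos [0.4746 0.0747 0.0959] rot [ 3.1304 -0.0052 -0.0526] w 27.1 F [  5.9 -18.4  -4.8] grip 8.6 j [ 0.01 -0.18  2.07 -0.01  1.25  1.64]
dp [0. 0. 0.] 
th 0.35134294415822254 0.1290725460989501
0.4 [-0.0022 -0.006  -0.0001] yaw 0.46
0.5 [-0.0038 -0.0189 -0.0002] yaw 1.42
0.6 [-0.0042 -0.0319 -0.0004] yaw 2.37
0.7 [-0.0032 -0.0448 -0.0005] yaw 3.33
0.8 [-0.001  -0.0576 -0.0006] yaw 4.28
0.9 [ 0.0025 -0.0701 -0.0008] yaw 5.24
1.0 [ 0.0072 -0.0822 -0.0009] yaw 6.19
1.1 [ 0.0131 -0.0938 -0.001 ] yaw 7.15
1.2 [ 0.0202 -0.1047 -0.0011] yaw 8.1
```

play_rows --commands '[{"dp": [-0.0022, -0.006, 0], "yaw": 0.5}, {"dp": [-0.003, -0.0125, 0], "yaw": 0.9}, {"dp": [-0.0038, -0.019, 0], "yaw": 1.4}, {"dp": [-0.004, -0.0255, 0], "yaw": 1.9}, {"dp": [-0.0042, -0.032, 0], "yaw": 2.4}, {"dp": [-0.0037, -0.0385, 0], "yaw": 2.9}, {"dp": [-0.0032, -0.045, 0], "yaw": 3.3}, {"dp": [-0.002, -0.051, 0], "yaw": 3.8}]'

```text
t: 13.3
tool_pos: [0.4747, 0.1258, 0.096]
tool_rot: [3.132, -0.007, -0.45]
contact_force: [2.5, -17.5, -0.0]
width: 0.317
grip_force: 7.3
```

```bash
python3 arc.py
```

```text
t 13.3 pos [0.4747 0.1258 0.096 ] rot [ 3.1324 -0.0071 -0.4502] w 27.1 F [  2.5 -17.5  -0. ] grip 7.3 j [ 0.11 -0.15  2.04 -0.01  1.25  2.14]
dp [0. 0. 0.] 
th 0.7478375365597305 0.13024924607451596
0.8 [-0.0011 -0.0067 -0.0001] yaw 0.5
0.9 [-0.0027 -0.0196 -0.0002] yaw 1.45
1.0 [-0.0031 -0.0326 -0.0003] yaw 2.41
1.1 [-0.0021 -0.0455 -0.0004] yaw 3.36
1.2 [ 0.0002 -0.0583 -0.0005] yaw 4.32
```

play_rows --commands '[{"dp": [-0.001, -0.0067, 0], "yaw": 0.4}, {"dp": [-0.002, -0.013, 0], "yaw": 0.9}, {"dp": [-0.0027, -0.0196, 0], "yaw": 1.4}, {"dp": [-0.003, -0.026, 0], "yaw": 1.9}, {"dp": [-0.0031, -0.0326, 0], "yaw": 2.4}, {"dp": [-0.0026, -0.039, 0], "yaw": 2.6}, {"dp": [-0.0021, -0.0455, 0], "yaw": 2.6}, {"dp": [-0.0021, -0.0455, 0], "yaw": 2.6}]'

```text
t: 14.1
tool_pos: [0.4915, 0.172, 0.0957]
tool_rot: [3.141, -0.0, -0.722]
contact_force: [-0.3, -0.3, -0.5]
width: 0.318
grip_force: 0.0
```

```bash
python3 arc.py
```

```text
t 14.1 pos [0.4915 0.172  0.0957] rot [ 3.1411e+00 -3.0000e-04 -7.2150e-01] w 27.2 F [-0.3 -0.3 -0.5] grip 0.0 j [ 0.19 -0.07  1.97 -0.    1.24  2.49]
dp [0. 0. 0.] 
th 1.122522331964305 0.133278204239364
1.2 [ 0.0024 -0.0104 -0.    ] yaw 0.74
1.3 [ 0.0024 -0.0234 -0.    ] yaw 1.69
```

play_rows --commands '[{"dp": [0.0015, -0.005, 0], "yaw": 0}, {"dp": [0.0024, -0.0104, 0], "yaw": 0}, {"dp": [0.0024, -0.0155, 0], "yaw": 0}, {"dp": [0.0024, -0.0155, 0], "yaw": 0}]'

```text
t: 14.5
tool_pos: [0.5027, 0.1826, 0.0949]
tool_rot: [3.14, 0.001, -0.721]
contact_force: [0.7, -0.2, 0.2]
width: 0.317
grip_force: 0.0
```

```bash
python3 arc.py
```

```text
t 14.5 pos [0.5027 0.1826 0.0949] rot [ 3.1404e+00  1.4000e-03 -7.2110e-01] w 27.1 F [ 0.7 -0.2  0.2] grip 0.0 j [ 0.21 -0.04  1.94  0.    1.24  2.5 ]
dp [0. 0. 0.] 
th 1.2373241269093267 0.13085888074042043
```

play_rows --commands '[{"dp": [0, 0, 0], "yaw": 0}, {"dp": [0, 0, 0], "yaw": 0}, {"dp": [0, 0, 0], "yaw": 0}, {"dp": [0, 0, 0], "yaw": 0}]' --gripper 0.05

```text
t: 14.9
tool_pos: [0.5035, 0.1823, 0.0958]
tool_rot: [-3.141, -0.0, -0.721]
contact_force: [-0.0, -0.1, 0.6]
width: 0.582
grip_force: 0.0
```

play_rows --commands '[{"dp": [0, 0, -0.01], "yaw": 0}, {"dp": [0, 0, -0.03], "yaw": 0}, {"dp": [0, 0, -0.05], "yaw": 0}, {"dp": [0, 0, -0.05], "yaw": 0}]'

```text
t: 15.3
tool_pos: [0.5058, 0.1828, 0.1499]
tool_rot: [-3.136, -0.004, -0.721]
contact_force: [0.2, -0.7, 0.8]
width: 0.586
grip_force: 0.0
```

```bash
python3 arc.py; python3 - <<'E'
from h import *
j=env.capture("scene")[:,:,::-1]; i=env.capture("top")[:,:,::-1]
cv2.imwrite("pics/g6.png",np.hstack([cv2.resize(j[140:290,184:334],(400,400),interpolation=2),cv2.resize(i[150:300,140:290],(400,400),interpolation=2)]))
E
```

```text
t 15.3 pos [0.5058 0.1828 0.1499] rot [-3.1356 -0.0044 -0.7214] w 50.0 F [ 0.2 -0.7  0.8] grip 0.0 j [ 0.21 -0.1   1.9   0.    1.33  2.5 ]
dp [0. 0. 0.] 
th 1.2547673050023977 0.12868514718045185
```

View pics/g6.png

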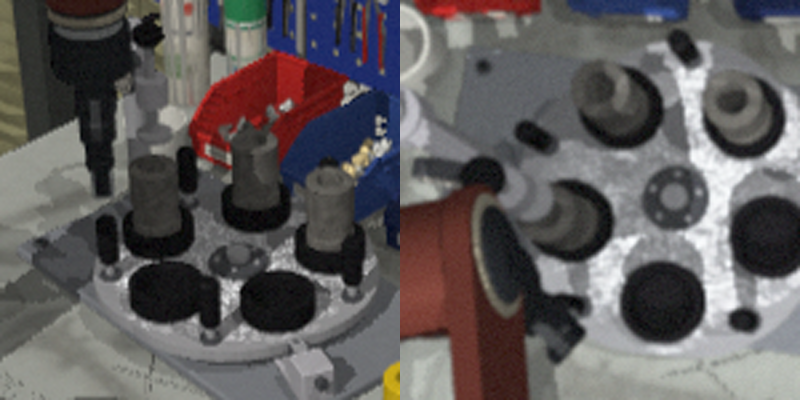

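The dial has clicked. In g6's scene half the new bush stands at about (155,200) under the raised stem, with the cap at (150,32), and both gauged bushes are still seated. Next I'll shut the fingers, rise and go over the cap.

play_rows --commands '[{"dp": [0, 0, -0.02], "yaw": 0}, {"dp": [0, 0, -0.06], "yaw": 0}, {"dp": [0, 0, -0.1], "yaw": 0}, {"dp": [0, 0, -0.14], "yaw": 0}, {"dp": [0, 0, -0.17], "yaw": 0}, {"dp": [0, 0, -0.18], "yaw": 0}, {"dp": [0, 0, -0.18], "yaw": 0}]' --gripper 0

```text
t: 16.1
tool_pos: [0.5037, 0.1824, 0.3259]
tool_rot: [-3.141, -0.001, -0.721]
contact_force: [0.2, -0.6, -0.0]
width: -0.001
grip_force: 0.0
```

```bash
python3 rel.py .5818 .189 .315; python3 - <<'E'
from h import *
for z in(.28,.285,.29): print(z,ray(240.2,152,z,"scene").round(4),ray(170.9,216.1,z).round(4))
E
```

```text
t 16.1 pos [0.5037 0.1824 0.3259] rot [-3.1406e+00 -7.0000e-04 -7.2130e-01] w -0.1 F [ 0.2 -0.6 -0. ] grip 0.0 j [ 0.21 -0.2   1.7   0.    1.64  2.5 ]
dp [ 0.0543 -0.0566  0.011 ] 
0.28 [0.591  0.1955 0.28  ] [0.5831 0.1897 0.28  ]
0.285 [0.5841 0.1878 0.285 ] [0.5823 0.1879 0.285 ]
0.29 [0.5773 0.1802 0.29  ] [0.5816 0.1861 0.29  ]
```

play_rows --commands '[{"dp": [0.01, -0.011, 0], "yaw": 0}, {"dp": [0.03, -0.032, 0], "yaw": 0}, {"dp": [0.047, -0.049, 0.005], "yaw": 0}, {"dp": [0.0543, -0.0566, 0.015], "yaw": 0}, {"dp": [0.0543, -0.0566, 0.028], "yaw": 0}, {"dp": [0.0543, -0.0566, 0.03], "yaw": 0}, {"dp": [0.0543, -0.0566, 0.03], "yaw": 0}]'

```text
t: 16.8
tool_pos: [0.58, 0.1889, 0.2936]
tool_rot: [3.139, 0.002, -0.721]
contact_force: [-0.8, 1.1, -0.1]
width: 0.002
grip_force: 0.0
```

```bash
python3 rel.py .5822 .189 .258
```

```text
t 16.8 pos [0.58   0.1889 0.2936] rot [ 3.1389e+00  2.1000e-03 -7.2100e-01] w 0.2 F [-0.8  1.1 -0.1] grip 0.0 j [ 0.19 -0.01  1.57  0.    1.58  2.48]
dp [ 0.0016 -0.0016  0.0356]
```

play_rows --commands '[{"dp": [0.0016, -0.0016, 0.004], "yaw": 0}, {"dp": [0.0016, -0.0016, 0.009], "yaw": 0}, {"dp": [0.0016, -0.0016, 0.014], "yaw": 0}, {"dp": [0.0016, -0.0016, 0.019], "yaw": 0}, {"dp": [0.0016, -0.0016, 0.024], "yaw": 0}, {"dp": [0.0016, -0.0016, 0.028], "yaw": 0}, {"dp": [0.0016, -0.0016, 0.03], "yaw": 0}]'

```text
t: 17.5
tool_pos: [0.5839, 0.1892, 0.2652]
tool_rot: [-3.141, -0.0, -0.721]
contact_force: [2.3, 1.7, 2.5]
width: 0.001
grip_force: 1.3
```

```bash
python3 rel.py .582 .189 .258
```

```text
t 17.5 pos [0.5839 0.1892 0.2652] rot [-3.141e+00 -2.000e-04 -7.213e-01] w 0.1 F [2.3 1.7 2.5] grip 1.3 j [0.19 0.01 1.6  0.   1.53 2.48]
dp [-0.0013  0.0014  0.0072]
```

The stem is moving with about 3 N. Continuing gently until the foot rests on the bush.

play_rows --commands '[{"dp": [0, 0, 0.002], "yaw": 0}, {"dp": [0, 0, 0.004], "yaw": 0}, {"dp": [0, 0, 0.0055], "yaw": 0}, {"dp": [0, 0, 0.0065], "yaw": 0}, {"dp": [0, 0, 0.0075], "yaw": 0}, {"dp": [0, 0, 0.0075], "yaw": 0}]'

```text
t: 18.1
tool_pos: [0.5837, 0.189, 0.2581]
tool_rot: [3.141, 0.0, -0.721]
contact_force: [0.8, -0.2, 3.1]
width: -0.0
grip_force: 1.2
```

```bash
python3 rel.py .582 .189 .258
```

```text
t 18.1 pos [0.5837 0.189  0.2581] rot [ 3.1413  0.     -0.7214] w -0.0 F [ 0.8 -0.2  3.1] grip 1.2 j [ 0.19  0.01  1.61 -0.    1.52  2.48]
dp [-0.0013  0.0011  0.0001]
```

play_rows --commands '[{"dp": [0, 0, 0.0007], "yaw": 0}, {"dp": [0, 0, 0.0012], "yaw": 0}, {"dp": [0, 0, 0.0012], "yaw": 0}]'

```text
t: 18.4
tool_pos: [0.5837, 0.189, 0.258]
tool_rot: [-3.141, -0.0, -0.721]
contact_force: [-0.2, 0.0, 5.4]
width: -0.002
grip_force: 3.0
```

```bash
python3 rel.py .582 .189 .258
```

```text
t 18.4 pos [0.5837 0.189  0.258 ] rot [-3.1415e+00 -3.0000e-04 -7.2130e-01] w -0.2 F [-0.2  0.   5.4] grip 3.0 j [ 0.19  0.01  1.61 -0.    1.52  2.48]
dp [-0.0013  0.0011  0.    ]
```

The tool has stopped at 0.258 m and the force is rising, so the foot is on the bush. Retreating.

play_rows --commands '[{"dp": [0, 0, -0.005], "yaw": 0}, {"dp": [0, 0, -0.02], "yaw": 0}, {"dp": [0, 0, -0.05], "yaw": 0}, {"dp": [-0.03, 0.03, -0.07], "yaw": 0}, {"dp": [-0.06, 0.06, -0.08], "yaw": 0}, {"dp": [-0.09, 0.09, -0.08], "yaw": 0}, {"dp": [-0.1, 0.1, -0.08], "yaw": 0}, {"dp": [-0.1, 0.1, -0.08], "yaw": 0}]'

```text
t: 19.2
tool_pos: [0.4412, 0.18, 0.3382]
tool_rot: [-3.14, -0.001, -0.721]
contact_force: [-0.3, -0.8, 0.9]
width: 0.003
grip_force: 0.0
```

```bash
python3 - <<'E'
from h import *
s=env.sense();print(s["t"],np.round(s["tool_pos"],3),np.round(s["contact_force"],1),np.round(s["joint_velocities"],2))
g=cv2.GaussianBlur(env.capture("top").max(2),(3,3),0)
n,l,st,ce=cv2.connectedComponentsWithStats((g<50).astype(np.uint8))
q=np.load("q.npy")
for k in range(3):
    a=q[2]+k*2*np.pi/5;print(hullc(q[:2]+.095*np.array([np.cos(a),np.sin(a)]),.037,.046,.07).round(1),[ce[i].round(1).tolist() for i in range(1,n) if 550<st[i,4]<800])
E
```

```text
19.2 [0.441 0.18  0.338] [-0.3 -0.8  0.9] [-0.01  0.06 -0.03 -0.   -0.03 -0.  ]
[236.3 262.9] [[278.5, 238.4], [238.0, 263.1], [81.3, 355.4], [80.4, 390.7], [266.0, 467.1]]
[277.8 240. ] [[278.5, 238.4], [238.0, 263.1], [81.3, 355.4], [80.4, 390.7], [266.0, 467.1]]
[269.5 194.6] [[278.5, 238.4], [238.0, 263.1], [81.3, 355.4], [80.4, 390.7], [266.0, 467.1]]
```

The two empty cups appear about 1.7 px counter-clockwise of where a full click should put them. I'll check the dial angle more carefully.

```bash
cat > ang.py <<'E'
from h import *
q=np.load("q.npy")
def est(img,ks,rot,tag):
    for T in(35,50,60):
        g=cv2.GaussianBlur(img.max(2),(3,3),0)
        n,l,st,ce=cv2.connectedComponentsWithStats((g<T).astype(np.uint8))
        for k in ks:
            f=lambda th:hullc(q[:2]+.095*np.array([np.cos(q[2]+k*1.2566-th),np.sin(q[2]+k*1.2566-th)]),.037,.046,.07)
            p=f(0);i=[i for i in range(1,n) if np.hypot(*(ce[i]-p))<6 and st[i,4]>300]
            if not i: continue
            r=least_squares(lambda t:f(t[0])-ce[i[0]],[0.0],diff_step=1e-3,x_scale=.1)
            print(tag,T,"k",k,"dth",r.x.round(4),"res",r.fun.round(2),"area",st[i[0],4])
a=cv2.imread("pics/top0.png");est(a,(0,1,2),0,"start")
b=np.ascontiguousarray(env.capture("top")[:,:,::-1]);cv2.imwrite("pics/top_now.png",b);est(b,(0,1),0,"now")
E
python3 ang.py; python3 - <<'E'
import cv2,numpy as np
from scipy.optimize import minimize
# knob tracking: knobs in start vs now, dark blobs near expected places
for n in("top0","top_now"):
    g=cv2.GaussianBlur(cv2.imread(f"pics/{n}.png").max(2),(3,3),0)
    m,l,st,ce=cv2.connectedComponentsWithStats((g<50).astype(np.uint8))
    print(n,[(ce[i].round(1).tolist(),int(st[i,4])) for i in range(1,m) if 15<st[i,4]<130 and 170<ce[i,0]<310 and 150<ce[i,1]<300])
E
```

```text
start 35 k 0 dth [-0.0038] res [-0.02  0.18] area 656
start 35 k 1 dth [0.0208] res [-0.33 -0.17] area 445
start 35 k 2 dth [-0.0056] res [-0.12  0.13] area 590
start 50 k 0 dth [-0.0027] res [ 0.01 -0.05] area 717
start 50 k 1 dth [0.0047] res [0.09 0.04] area 669
start 50 k 2 dth [-0.0023] res [-0.13  0.14] area 686
start 60 k 0 dth [-0.0014] res [ 0.   -0.02] area 747
start 60 k 1 dth [0.0052] res [0.18 0.09] area 695
start 60 k 2 dth [-0.0043] res [-0.18  0.19] area 715
now 35 k 0 dth [-0.0412] res [-0.01  0.1 ] area 666
now 35 k 1 dth [-0.017] res [-0.41 -0.19] area 425
now 50 k 0 dth [-0.0408] res [ 0.01 -0.07] area 734
now 50 k 1 dth [-0.0457] res [0.04 0.02] area 658
now 60 k 0 dth [-0.0388] res [ 0.   -0.03] area 765
now 60 k 1 dth [-0.0458] res [0.11 0.05] area 685
top0 [([248.3, 167.8], 92), ([218.6, 182.4], 20), ([191.3, 198.3], 86), ([295.1, 211.5], 55), ([200.8, 262.2], 70), ([266.0, 270.8], 54)]
top_now [([245.6, 166.7], 75), ([266.2, 188.6], 16), ([190.2, 200.8], 87), ([294.8, 208.9], 53), ([202.7, 264.2], 89), ([268.7, 269.5], 45)]
```

```bash
python3 - <<'E'
import cv2,numpy as np
exec(open("ang.py").read().split("a=cv2")[0])
c=cv2.imread("pics/g6.png")[:,400:]
im=np.full((480,640,3),200,np.uint8);im[150:300,140:290]=cv2.resize(c,(150,150),interpolation=cv2.INTER_AREA)
est(im,(0,1),0,"before press")
g=cv2.GaussianBlur(im.max(2),(3,3),0)
m,l,st,ce=cv2.connectedComponentsWithStats((g<50).astype(np.uint8))
print([(ce[i].round(1).tolist(),int(st[i,4])) for i in range(1,m) if 15<st[i,4]<130])
E
```

```text
before press 35 k 0 dth [-0.0364] res [ 0.07 -0.78] area 453
before press 35 k 1 dth [-0.0042] res [0.51 0.24] area 375
before press 50 k 0 dth [-0.042] res [-0.03  0.35] area 669
before press 50 k 1 dth [-0.0313] res [1.03 0.46] area 584
before press 60 k 0 dth [-0.0415] res [-0.02  0.23] area 695
before press 60 k 1 dth [-0.0317] res [1.23 0.54] area 610
[([245.6, 166.7], 72), ([189.9, 200.9], 98), ([268.7, 269.5], 45)]
```

The dial stopped about 0.04 rad short, at roughly 1.215, and it was already there before the press. I can't be sure step 2 counted. I'll lift the stem by its cap, nudge the dial to 1.257 and press again.

```bash
python3 rel.py .5823 .189 .3
```

```text
t 19.3 pos [0.4428 0.18   0.3374] rot [-3.141e+00 -6.000e-04 -7.213e-01] w -0.5 F [ 0.2 -0.1 -0.6] grip 0.0 j [ 0.23 -0.35  1.8  -0.    1.69  2.52]
dp [ 0.0988 -0.0989  0.0375]
```

play_rows --commands '[{"dp": [0.02, -0.02, 0], "yaw": 0}, {"dp": [0.05, -0.05, 0], "yaw": 0}, {"dp": [0.08, -0.08, 0], "yaw": 0}, {"dp": [0.095, -0.095, 0.01], "yaw": 0}, {"dp": [0.0988, -0.0989, 0.025], "yaw": 0}, {"dp": [0.0988, -0.0989, 0.037], "yaw": 0}, {"dp": [0.0988, -0.0989, 0.037], "yaw": 0}, {"dp": [0.0988, -0.0989, 0.037], "yaw": 0}]' --gripper 0.052

```text
t: 20.1
tool_pos: [0.5812, 0.1891, 0.2995]
tool_rot: [3.141, 0.001, -0.721]
contact_force: [0.3, 0.1, 2.0]
width: 0.608
grip_force: 0.0
```

```bash
python3 rel.py .5823 .189 .243
```

```text
t 20.1 pos [0.5812 0.1891 0.2995] rot [ 3.1408e+00  7.0000e-04 -7.2100e-01] w 51.9 F [0.3 0.1 2. ] grip 0.0 j [ 0.19 -0.01  1.56  0.    1.59  2.48]
dp [ 0.0009 -0.0007  0.0565]
```

play_rows --commands '[{"dp": [0.001, -0.0007, 0.01], "yaw": 0}, {"dp": [0.001, -0.0007, 0.025], "yaw": 0}, {"dp": [0.001, -0.0007, 0.04], "yaw": 0}, {"dp": [0.001, -0.0007, 0.05], "yaw": 0}, {"dp": [0.001, -0.0007, 0.056], "yaw": 0}, {"dp": [0.001, -0.0007, 0.056], "yaw": 0}]'

```text
t: 20.7
tool_pos: [0.5826, 0.1888, 0.2421]
tool_rot: [3.139, 0.002, -0.721]
contact_force: [-0.5, -0.5, 0.3]
width: 0.61
grip_force: 0.0
```

play_rows --commands '[{"dp": [0, 0, 0], "yaw": 0}, {"dp": [0, 0, 0], "yaw": 0}, {"dp": [0, 0, 0], "yaw": 0}, {"dp": [0, 0, 0], "yaw": 0}, {"dp": [0, 0, 0], "yaw": 0}, {"dp": [0, 0, 0], "yaw": 0}]' --gripper 0.02 --grip_force 30

```text
t: 21.3
tool_pos: [0.584, 0.1893, 0.2449]
tool_rot: [-3.139, -0.001, -0.721]
contact_force: [2.7, 3.1, 2.1]
width: 0.351
grip_force: 30.0
```

```bash
python3 rel.py .5823 .189 .243
```

```text
t 21.3 pos [0.584  0.1893 0.2449] rot [-3.1393e+00 -1.0000e-03 -7.2120e-01] w 30.0 F [2.7 3.1 2.1] grip 30.0 j [0.19 0.02 1.63 0.   1.5  2.48]
dp [-0.0011  0.0014  0.0019]
```

The cap is gripped, at a 30 mm opening. Lifting it 18 mm and releasing.

play_rows --commands '[{"dp": [0, 0, -0.003], "yaw": 0}, {"dp": [0, 0, -0.007], "yaw": 0}, {"dp": [0, 0, -0.011], "yaw": 0}, {"dp": [0, 0, -0.015], "yaw": 0}, {"dp": [0, 0, -0.018], "yaw": 0}, {"dp": [0, 0, -0.018], "yaw": 0}, {"dp": [0, 0, -0.018], "yaw": 0}]'

```text
t: 22.0
tool_pos: [0.5839, 0.1893, 0.261]
tool_rot: [-3.14, -0.0, -0.721]
contact_force: [6.2, 3.0, -3.3]
width: 0.35
grip_force: 30.3
```

play_rows --commands '[{"dp": [0, 0, 0], "yaw": 0}, {"dp": [0, 0, 0], "yaw": 0}, {"dp": [0, 0, 0], "yaw": 0}, {"dp": [0, 0, 0], "yaw": 0}, {"dp": [0, 0, 0], "yaw": 0}]' --gripper 0.052

```text
t: 22.5
tool_pos: [0.5832, 0.1888, 0.262]
tool_rot: [3.141, -0.0, -0.721]
contact_force: [0.2, -0.3, 0.2]
width: 0.606
grip_force: 0.0
```

play_rows --commands '[{"dp": [0, 0, -0.01], "yaw": 0}, {"dp": [0, 0, -0.03], "yaw": 0}, {"dp": [0, 0, -0.06], "yaw": 0}, {"dp": [-0.025, 0.025, -0.07], "yaw": 0}, {"dp": [-0.05, 0.05, -0.07], "yaw": 0}, {"dp": [-0.056, 0.054, -0.07], "yaw": 0}, {"dp": [-0.056, 0.054, -0.07], "yaw": 0}]'

```text
t: 23.2
tool_pos: [0.5052, 0.1856, 0.333]
tool_rot: [-3.14, -0.001, -0.721]
contact_force: [-0.3, 0.2, -0.2]
width: 0.609
grip_force: 0.0
```

```bash
python3 arc.py; python3 - <<'E'
from h import *
# cap top height: match dark cap in scene: search z so that projected cap disc is darkest vs surrounding ring above
g=cv2.GaussianBlur(env.capture("scene").max(2),(3,3),0).astype(np.float32)
cv2.imwrite("pics/cap.png",g)
u,v=proj([.583,.189,.275],"scene")[0].astype(int)
col=g[v-25:v+25,u-2:u+3].mean(1);print(u,v-25,col.astype(int).tolist())
for z in(.258,.27,.276,.285):print(z,proj([.583,.189,z],"scene").round(1))
E
python3 ang.py|grep now
```

```text
t 23.2 pos [0.5052 0.1856 0.333 ] rot [-3.1399e+00 -1.3000e-03 -7.2080e-01] w 52.0 F [-0.3  0.2 -0.2] grip 0.0 j [ 0.21 -0.2   1.68 -0.    1.65  2.51]
dp [0. 0. 0.] 
th 1.2673623673178849 0.1309625704299728
239 130 [99, 95, 96, 100, 103, 103, 103, 101, 96, 93, 93, 92, 90, 89, 81, 61, 40, 39, 59, 84, 104, 119, 119, 89, 42, 16, 14, 16, 17, 16, 12, 14, 30, 54, 72, 76, 75, 76, 79, 86, 94, 94, 89, 86, 86, 86, 86, 85, 84, 85]
0.258 [[240.2 161.4]]
0.27 [[239.9 157.2]]
0.276 [[239.8 155.2]]
0.285 [[239.6 152. ]]
now 35 k 0 dth [-0.0304] res [-0.04  0.41] area 551
now 35 k 1 dth [-0.0159] res [-0.41 -0.19] area 400
now 50 k 0 dth [-0.0389] res [-0.04  0.43] area 688
now 50 k 1 dth [-0.0449] res [-0.03 -0.01] area 650
now 60 k 0 dth [-0.0366] res [-0.02  0.28] area 718
now 60 k 1 dth [-0.0464] res [-0.01 -0.  ] area 682[ WARN:0@1.194] global loadsave.cpp:1063 imwrite_ Unsupported depth image for selected encoder is fallbacked to CV_8U.
```

```bash
python3 - <<'E'
from h import *
c=cv2.resize(cv2.imread("pics/g6.png")[:,:400],(150,150),interpolation=cv2.INTER_AREA).max(2)
print("g6 rows from 140:",c[0:35,53:58].mean(1).astype(int).tolist())
g=cv2.imread("pics/cap.png",0);print("now rows from 140:",g[140:175,237:242].mean(1).astype(int).tolist())
s=np.load("pics/s.npy").max(2);
for z in(.258,.264,.27,.276,.285):
    q=proj(ring((.583,.189),.016,z),"scene");print(z,q.min(0).round(1),q.max(0).round(1))
E
```

```text
g6 rows from 140: [99, 95, 93, 94, 88, 63, 38, 28, 26, 16, 16, 14, 13, 17, 18, 13, 14, 30, 59, 75, 77, 81, 83, 81, 80, 81, 80, 80, 80, 90, 100, 97, 89, 88, 88]
now rows from 140: [93, 92, 90, 89, 81, 61, 40, 39, 59, 84, 104, 119, 119, 89, 42, 16, 14, 16, 17, 16, 12, 14, 30, 54, 72, 76, 75, 76, 79, 86, 94, 94, 89, 86, 86]
0.258 [234.  158.6] [246.4 164.2]
0.264 [233.9 156.5] [246.3 162.1]
0.27 [233.7 154.5] [246.1 160. ]
0.276 [233.6 152.4] [246.  157.9]
0.285 [233.3 149.3] [245.8 154.8]
```

Compared with g6 the cap is about 14.5 mm lower, so the stem is at about 0.017, clear of the bush and under the 0.027 limit. Now I'll nudge the dial into the notch centre.

```bash
python3 - <<'E'
from h import *
from rel import rel
q=np.load("q.npy");k=q[2]+.6283-1.25;p=q[:2]+.13*np.array([np.cos(k),np.sin(k)]);rel(*p,.095)
E
```

```text
t 23.3 pos [0.5062 0.1853 0.3321] rot [-3.1411e+00 -6.0000e-04 -7.2140e-01] w 52.0 F [-0.4  0.2 -0.8] grip 0.0 j [ 0.21 -0.19  1.68 -0.    1.65  2.51]
dp [-1.000e-04  2.900e-03  2.371e-01]
```

play_rows --commands '[{"dp": [0, 0.003, 0.03], "yaw": 0}, {"dp": [0, 0.003, 0.07], "yaw": 0}, {"dp": [0, 0.003, 0.11], "yaw": 0}, {"dp": [0, 0.003, 0.15], "yaw": 0}, {"dp": [0, 0.003, 0.18], "yaw": 0}, {"dp": [0, 0.003, 0.185], "yaw": 0}, {"dp": [0, 0.003, 0.185], "yaw": 0}]'

```text
t: 24.0
tool_pos: [0.5036, 0.1829, 0.1459]
tool_rot: [3.14, 0.001, -0.722]
contact_force: [0.2, 0.2, 0.2]
width: 0.606
grip_force: 0.0
```

```bash
python3 arc.py
```

```text
t 24.0 pos [0.5036 0.1829 0.1459] rot [ 3.1395e+00  1.5000e-03 -7.2170e-01] w 51.8 F [0.2 0.2 0.2] grip 0.0 j [ 0.21 -0.09  1.9  -0.    1.33  2.5 ]
dp [0. 0. 0.] 
th 1.2440637721009562 0.13031921519171705
```

play_rows --commands '[{"dp": [0, 0, 0.015], "yaw": 0}, {"dp": [0, 0, 0.03], "yaw": 0}, {"dp": [0, 0, 0.045], "yaw": 0}, {"dp": [0, 0, 0.05], "yaw": 0}, {"dp": [0, 0, 0.05], "yaw": 0}]'

```text
t: 24.5
tool_pos: [0.5026, 0.1829, 0.0954]
tool_rot: [3.139, 0.002, -0.721]
contact_force: [-0.6, 1.3, 0.4]
width: 0.604
grip_force: 0.0
```

play_rows --commands '[{"dp": [0, 0, 0], "yaw": 0}, {"dp": [0, 0, 0], "yaw": 0}, {"dp": [0, 0, 0], "yaw": 0}, {"dp": [0, 0, 0], "yaw": 0}, {"dp": [0, 0, 0], "yaw": 0}]' --gripper 0.027

```text
t: 25.0
tool_pos: [0.5039, 0.1831, 0.0973]
tool_rot: [-3.141, -0.001, -0.721]
contact_force: [-0.4, -0.6, 1.2]
width: 0.316
grip_force: 0.5
```

```bash
python3 arc.py
```

```text
t 25.0 pos [0.5039 0.1831 0.0973] rot [-3.1411e+00 -5.0000e-04 -7.2130e-01] w 27.0 F [-0.4 -0.6  1.2] grip 0.5 j [ 0.21 -0.04  1.94 -0.    1.24  2.5 ]
dp [0. 0. 0.] 
th 1.2462725015336336 0.13028961999442862
```

play_rows --commands '[{"dp": [0, -0.001, 0], "yaw": 0}, {"dp": [0, -0.002, 0], "yaw": 0}, {"dp": [0, -0.003, 0], "yaw": 0}, {"dp": [0, -0.004, 0], "yaw": 0}, {"dp": [0, -0.0046, 0], "yaw": 0}, {"dp": [0, -0.0046, 0], "yaw": 0}]'

```text
t: 25.6
tool_pos: [0.5057, 0.1856, 0.0971]
tool_rot: [3.138, 0.001, -0.721]
contact_force: [-6.3, -4.4, 5.9]
width: 0.314
grip_force: 3.5
```

```bash
python3 arc.py; python3 ang.py|grep "now"
```

```text
t 25.6 pos [0.5057 0.1856 0.0971] rot [ 3.1377e+00  7.0000e-04 -7.2130e-01] w 26.8 F [-6.3 -4.4  5.9] grip 3.5 j [ 0.21 -0.03  1.93 -0.    1.25  2.51]
dp [0. 0. 0.] 
th 1.2703826531888165 0.13059571998697778
now 35 k 0 dth [0.] res [-0.1  -0.98] area 422
now 35 k 1 dth [0.0082] res [-0.32 -0.16] area 401
now 50 k 0 dth [-0.0182] res [-0.03  0.29] area 668
now 50 k 1 dth [-0.0192] res [0.09 0.04] area 654
now 60 k 0 dth [-0.0211] res [-0.02  0.23] area 696
now 60 k 1 dth [-0.0216] res [0.13 0.06] area 686
```

play_rows --commands '[{"dp": [0, -0.001, 0], "yaw": 0}, {"dp": [0, -0.002, 0], "yaw": 0}, {"dp": [0, -0.003, 0], "yaw": 0}, {"dp": [0, -0.003, 0], "yaw": 0}, {"dp": [0, -0.003, 0], "yaw": 0}]'

```text
t: 26.15
tool_pos: [0.5075, 0.1879, 0.097]
tool_rot: [3.138, 0.001, -0.721]
contact_force: [-5.9, -4.7, 5.7]
width: 0.317
grip_force: 3.6
```

```bash
python3 arc.py; python3 ang.py|grep "now [56]"
```

```text
t 26.15 pos [0.5075 0.1879 0.097 ] rot [ 3.1376e+00  1.1000e-03 -7.2130e-01] w 27.1 F [-5.9 -4.7  5.7] grip 3.6 j [ 0.22 -0.02  1.92 -0.    1.25  2.51]
dp [0. 0. 0.] 
th 1.2928485457512569 0.13089667700256552
now 50 k 0 dth [0.] res [0.05 0.35] area 671
now 50 k 1 dth [0.0025] res [-0.05 -0.02] area 657
now 60 k 0 dth [0.] res [0.05 0.45] area 696
now 60 k 1 dth [0.0039] res [0.13 0.06] area 691
```

play_rows --commands '[{"dp": [0, 0, 0], "yaw": 0}, {"dp": [0, 0, 0], "yaw": 0}, {"dp": [0, 0, 0], "yaw": 0}, {"dp": [0, 0, 0], "yaw": 0}, {"dp": [0, 0, 0], "yaw": 0}]' --gripper 0.045

```text
t: 26.7
tool_pos: [0.5087, 0.1889, 0.0969]
tool_rot: [-3.141, -0.0, -0.721]
contact_force: [0.2, 0.9, -0.2]
width: 0.529
grip_force: 0.0
```

```bash
python3 arc.py; python3 ang.py|grep "now [56]"
```

```text
t 26.7 pos [0.5087 0.1889 0.0969] rot [-3.1413 -0.     -0.7212] w 45.2 F [ 0.2  0.9 -0.2] grip 0.0 j [ 0.22 -0.02  1.92  0.    1.24  2.51]
dp [0. 0. 0.] 
th 1.3046829979744317 0.13073396565735762
now 50 k 0 dth [0.] res [0.08 0.36] area 673
now 50 k 1 dth [0.0026] res [-0.01 -0.  ] area 652
now 60 k 0 dth [0.] res [0.01 0.35] area 694
now 60 k 1 dth [0.0021] res [0.08 0.04] area 684
```

The dial is now at about 1.257 and stays there after release. Lifting off, shutting the fingers and pressing the stem again.

play_rows --commands '[{"dp": [0, 0.002, -0.01], "yaw": 0}, {"dp": [0, 0.002, -0.03], "yaw": 0}, {"dp": [0, 0.002, -0.07], "yaw": 0}, {"dp": [0, 0.002, -0.11], "yaw": 0}, {"dp": [0, 0.002, -0.15], "yaw": 0}, {"dp": [0, 0.002, -0.19], "yaw": 0}, {"dp": [0, 0.002, -0.22], "yaw": 0}, {"dp": [0, 0.002, -0.22], "yaw": 0}]'

```text
t: 27.55
tool_pos: [0.5093, 0.1877, 0.3245]
tool_rot: [-3.132, -0.007, -0.721]
contact_force: [0.2, 0.0, 0.4]
width: 0.529
grip_force: 0.0
```

```bash
python3 rel.py .5835 .189 .29;python3 ang.py|grep "now [56]"
```

```text
t 27.55 pos [0.5093 0.1877 0.3245] rot [-3.1323 -0.0069 -0.7214] w 45.2 F [0.2 0.  0.4] grip 0.0 j [ 0.22 -0.19  1.69 -0.    1.63  2.51]
dp [ 0.0546 -0.0496  0.0353] 
now 50 k 0 dth [0.] res [0.17 0.41] area 683
now 50 k 1 dth [0.0036] res [0.08 0.04] area 652
now 60 k 0 dth [0.] res [0.1  0.44] area 708
now 60 k 1 dth [0.0035] res [0.12 0.06] area 687
```

play_rows --commands '[{"dp": [0.01, -0.009, 0], "yaw": 0}, {"dp": [0.03, -0.027, 0], "yaw": 0}, {"dp": [0.047, -0.043, 0.005], "yaw": 0}, {"dp": [0.0546, -0.0496, 0.015], "yaw": 0}, {"dp": [0.0546, -0.0496, 0.03], "yaw": 0}, {"dp": [0.0546, -0.0496, 0.035], "yaw": 0}, {"dp": [0.0546, -0.0496, 0.035], "yaw": 0}]' --gripper 0

```text
t: 28.3
tool_pos: [0.5793, 0.1884, 0.2794]
tool_rot: [3.138, 0.003, -0.721]
contact_force: [0.3, 0.4, 0.2]
width: 0.0
grip_force: 0.0
```

```bash
python3 rel.py .583 .189 .258
```

```text
t 28.3 pos [0.5793 0.1884 0.2794] rot [ 3.1383e+00  2.7000e-03 -7.2100e-01] w 0.0 F [0.3 0.4 0.2] grip 0.0 j [ 0.19 -0.01  1.59  0.    1.56  2.48]
dp [ 0.0024 -0.003   0.0214]
```

play_rows --commands '[{"dp": [0.001, -0.0012, 0], "yaw": 0}, {"dp": [0.001, -0.0012, 0.003], "yaw": 0}, {"dp": [0.001, -0.0012, 0.007], "yaw": 0}, {"dp": [0.001, -0.0012, 0.011], "yaw": 0}, {"dp": [0.001, -0.0012, 0.015], "yaw": 0}, {"dp": [0.001, -0.0012, 0.019], "yaw": 0}, {"dp": [0.001, -0.0012, 0.022], "yaw": 0}, {"dp": [0.001, -0.0012, 0.022], "yaw": 0}]'

```text
t: 29.1
tool_pos: [0.5826, 0.1887, 0.2592]
tool_rot: [3.141, 0.0, -0.721]
contact_force: [-0.1, 0.2, 0.8]
width: -0.001
grip_force: 0.2
```

```bash
python3 rel.py .583 .189 .258
```

```text
t 29.1 pos [0.5826 0.1887 0.2592] rot [ 3.1413e+00  2.0000e-04 -7.2130e-01] w -0.1 F [-0.1  0.2  0.8] grip 0.2 j [0.19 0.01 1.61 0.   1.52 2.48]
dp [ 0.0001 -0.0005  0.0012]
```

play_rows --commands '[{"dp": [0, 0, 0.0008], "yaw": 0}, {"dp": [0, 0, 0.0016], "yaw": 0}, {"dp": [0, 0, 0.0022], "yaw": 0}, {"dp": [0, 0, 0.0022], "yaw": 0}, {"dp": [0, 0, 0.0022], "yaw": 0}]'

```text
t: 29.6
tool_pos: [0.5826, 0.1887, 0.2581]
tool_rot: [-3.141, -0.0, -0.721]
contact_force: [-2.2, -0.1, 3.4]
width: -0.002
grip_force: 2.0
```

```bash
python3 rel.py .583 .189 .258;python3 ang.py|grep "now [56]"
```

```text
t 29.6 pos [0.5826 0.1887 0.2581] rot [-3.1415e+00 -1.0000e-04 -7.2130e-01] w -0.1 F [-2.2 -0.1  3.4] grip 2.0 j [ 0.19  0.01  1.61 -0.    1.52  2.48]
dp [ 0.0001 -0.0005  0.0001] 
now 50 k 0 dth [0.] res [-0.02  0.35] area 671
now 50 k 1 dth [-0.] res [0.11 0.01] area 656
now 60 k 0 dth [-0.] res [-0.04  0.38] area 698
now 60 k 1 dth [-0.] res [0.18 0.06] area 690
```

play_rows --commands '[{"dp": [0, 0, 0.0006], "yaw": 0}, {"dp": [0, 0, 0.001], "yaw": 0}, {"dp": [0, 0, 0.001], "yaw": 0}]'

```text
t: 29.95
tool_pos: [0.5826, 0.1888, 0.258]
tool_rot: [-3.141, -0.0, -0.721]
contact_force: [-3.3, -1.0, 6.5]
width: 0.003
grip_force: 3.6
```

play_rows --commands '[{"dp": [0, 0, -0.005], "yaw": 0}, {"dp": [0, 0, -0.02], "yaw": 0}, {"dp": [0, 0, -0.05], "yaw": 0}, {"dp": [-0.03, 0.03, -0.07], "yaw": 0}, {"dp": [-0.06, 0.06, -0.08], "yaw": 0}, {"dp": [-0.09, 0.09, -0.08], "yaw": 0}, {"dp": [-0.1, 0.1, -0.08], "yaw": 0}, {"dp": [-0.1, 0.1, -0.08], "yaw": 0}]'

```text
t: 30.75
tool_pos: [0.4404, 0.1798, 0.338]
tool_rot: [-3.139, -0.001, -0.721]
contact_force: [0.7, 0.9, 0.1]
width: -0.004
grip_force: 0.0
```

```bash
python3 ang.py|grep "now [56]"; python3 - <<'E'
from h import *
g=cv2.GaussianBlur(env.capture("scene").max(2),(3,3),0)
print("cap rows from 140:",g[140:175,237:242].mean(1).astype(int).tolist())
g=cv2.GaussianBlur(cv2.imread("pics/top_now.png").max(2),(3,3),0)
m,l,st,ce=cv2.connectedComponentsWithStats((g<50).astype(np.uint8))
print([(ce[i].round(1).tolist(),int(st[i,4])) for i in range(1,m) if 40<st[i,4]<130 and 170<ce[i,0]<310 and 150<ce[i,1]<300])
E
```

```text
now 50 k 0 dth [0.0058] res [ 0.01 -0.06] area 730
now 50 k 1 dth [0.0019] res [0.05 0.02] area 664
now 60 k 0 dth [0.0088] res [ 0.01 -0.05] area 764
now 60 k 1 dth [0.0028] res [0.1  0.05] area 692
cap rows from 140: [93, 93, 90, 89, 82, 62, 41, 39, 59, 84, 104, 119, 123, 116, 107, 104, 106, 106, 94, 64, 28, 14, 14, 15, 15, 14, 13, 20, 43, 69, 85, 90, 89, 87, 86]
[([248.3, 167.3], 75), ([191.2, 198.5], 91), ([295.2, 211.4], 52), ([200.8, 262.5], 92), ([266.5, 270.7], 48)]
```

The dial is centred at 1.257 ± 0.01: all five knobs are back on the notch pattern from the start. The stem is down on the bush. Handing in.

```bash
python3 -c "
from plant import env
print(env.hand_in())"
```

```text
the job is handed in; nothing more can be done
None
```

I handed the job in with the bush seated in its nest, the dial measured at about 1.26 rad and the gauge's foot resting on the bush; the first turn stopped about 0.04 rad short, so I raised the stem, nudged the dial home and pressed again, and no verdict came back.

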